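# Lay out a trailer hub rebuild in fitting order

## Task

Lay out the hub parts in fitting order on the rubber mat, in one straight row down its middle from the stub axle towards the grease tub: large bearing, small bearing with the castle nut sitting centred on top of it, the split-pin carton lengthwise along the row, and the grease cap last, with a finger's width (about 20 mm) between each and the next, counted from the edge of the axle's foot plate. The carton is the thick pack in the grey rack and only comes out through the open front of its bay; leave the flat tin in the other bay where it is. Everything ends lying flat, the same way up as at the start.

Things in the scene. Friction and masses are not known exactly. Their poses are not given: they have to be found in the camera images.
- mat: Black rubber mat fixed on the bench, 140 (x) by 540 (y) by 4 mm thick. Origin at the centre of its underside (z = 0, the bench top); the row belongs along its y axis at x = 0. Beyond it the loose parts start on the bench (z = 0), between the rack on one side and a fixed hub casting (140 mm across, 84 high) on the other; small tools lie beyond x = 0.71 and |y| = 0.36.
- axle: Steel stub axle, fixed upright on its square foot plate on the mat's centre line at one end (which end varies), plate sides parallel to the mat's. Plate 80 by 80 by 12 mm; spindle up to 52 mm in diameter below 40 mm height, 30 mm or less above; 147 mm tall. Origin on the axis at the plate's underside, on the mat's top.
- grease_tub: White tub with a blue lid, 73 mm in diameter, 58 mm tall, fixed on the centre line at the other end of the mat, 430 mm from the axle. Origin on the axis at its underside.
- large_bearing: Large tapered roller bearing lying flat, loose: steel ring 62 mm outside diameter, 30 mm bore, 18 mm high (the outer rim 15 mm high). 0.17 to 0.31 kg. Origin on the axis at its underside, z up.
- small_bearing: Small tapered roller bearing lying flat, loose: steel ring 47 mm outside diameter, 20 mm bore, 15 mm high over its inner ring (29 mm in diameter, the face that the nut sits on), outer rim 12 mm high. 0.08 to 0.14 kg. Origin on the axis at its underside, z up.
- castle_nut: Dark castle (slotted) nut lying flat with its slots up, loose: hexagon 30 mm across flats, 34.6 mm across corners, hexagon 16 mm high, with the six teeth 23 mm high. 0.06 to 0.10 kg. Origin on the axis at its underside, z up; its x axis is square to a pair of flats (as are the directions 60 and 120 degrees from it).
- grease_cap: Plain metal grease cap, dome up, loose: round lip 52 mm in diameter and 4 mm high at the bottom, above it a barrel 47 mm in diameter from 5 to 20 mm high, dome to 31 mm. 0.05 to 0.09 kg. Origin on the axis at its underside, z up.
- pin_carton: Carton of split pins, brown with a pale band round its middle, loose: 70 (its x) by 42 (its y) by 26 mm high, the thicker of the two packs in the rack. It lies on a bay floor 8 mm above the bench with its -x end sticking 34 to 44 mm out of the rack's front. 0.06 to 0.12 kg. Origin at the centre of its underside, z up.
- flat_tin: Flat metal tin in the other bay of the rack, loose, to be left there: 70 (its x) by 32 (its y) by 12 mm high, its -x end also sticking out. Origin at the centre of its underside.
- rack: Low grey steel rack, fixed, 105 (x) by 170 (y) by 48 mm high; two roofed bays, centred at y = -41 and 41 mm, each 73 wide, 34 high, floor 8 mm above the bench, open only at the front (-x face, 52 mm from the origin). Packs come out along -x. Boxes stand on the roof from 50 mm behind the front edge, up to 114 mm above the bench. Origin: centre of the underside, on the bench.
Not all that is in view belongs to the job. What is shaped like the grease_cap but blue is not meant. Leave any pink look-alike of the small_bearing alone.

How it is judged:
By the outcome, as a careful person would: the job done as asked, in the order asked, and still so for the second after the job is handed in, with the robot touching nothing.
It also fails if it takes over 125 s, if anything falls off the work surface, if the arm or the gripper's body presses on something with over 40 N, if the wrist force passes 120 N, or if a joint passes its speed limit or range.

## Robot

A 7-joint arm with a two-finger parallel gripper is mounted at the origin on the work surface. World frame = base frame: x ahead of the robot, y to its left, z up, the work surface at z = 0. Lengths are in m, angles in rad, forces in N, time in s.
With the tool pointing down it reaches from about 0.425 to 0.875 m from the base axis. Payload 4.7 kg.
Tool frame: the origin (TCP) lies at the very end of the fingers, on their centre line; the grasp point (between the pads) lies behind it (ctrl.tcp_to_grasp is the z of the grasp point in the tool frame, in m); z points along the fingers, y is the line along which they close (so a half turn about z gives the same grasp; the last joint's range is limited). The gripper opens to 87 mm and grips with 3 to 60 N. Pads are 19 mm wide; open, the fingers measure 117 mm over their backs; the gripper's body (75 mm by 190 mm) begins 51 mm behind the grasp point.
Start: joints at [-1.133, 0.321, -0.07, 1.45, 0.023, 1.371, -0.057], TCP at [0.267, 0.593, 0.192] pointing down, gripper open.
Joint ranges: [-2.86, 2.86], [-0.3, 2.09], [-1.38, 1.24], [0.06, 2.45], [-1.56, 4.7], [0.09, 2.05], [-2.69, 2.69]. Speed limits (rad/s): [2.57, 2.57, 3.14, 3.14, 3.14, 3.14, 3.14].

## Interface

Orientations are given as a rotation vector (axis times angle).
In Python, from bench import ctrl gives the robot as it stands.
- The arm moves only by the tool step_arm, never from a script. Its argument "targets" is a list of rows, each a list of 7 numbers: the shift along the world's x, y, z in cm, then the turn, a rotation vector about the world's x, y, z in degrees, then the opening, from 0 (shut) to 1 (fully open). A call has exactly 5 rows; each row shifts and turns the commanded pose from where the row before left it; what a row does not reach is not made up. A row lasts 1/12 s, in which the tool goes at most 41.7 mm and 7.16 degrees, less where a joint would pass 70% of its speed; a pose out of reach is approached as far as the arm can. A call with a gripper value outside its range is refused whole. The fingers move at their own pace and stop on an object; "force" is the grip in N (left out, the last holds). Time passes only in rows, so rows that do not move let the fingers close, or fill a call up. It gives the time, the measured TCP pose, the force, the opening and the grip force at its end, in the units of the state.
- ctrl.get_state(): the state, without advancing time (a new reading comes with each control period).
- ctrl.get_image(name): name is "scene" or "top"; returns (picture, depth): 400x640x3 uint8, red, green, blue; 400x640 float32, m along the optical axis (not along the pixel's ray), 0 where there is no reading.
- ctrl.camera_params(name): a dict with "intrinsics" (3x3 intrinsics, pixels), "rvec" (rotation vector, rad) and "tvec" (3), from world to camera coordinates, as OpenCV has them. Camera axes: x right, y down, z forward; pixel columns grow to the right and rows downward; lengths in m; the calibration is good to about 2 mm. A picture is of the moment at which its call begins. camera_params takes no time and is no camera call.
- ctrl.close_job(): hands the job in; it is judged then, once.
The state is a dict: "time": time; "joint_positions": joint angles; "qd": joint speeds; "joint_torque": joint torques, N m; "position": TCP position; "tool_rot": TCP orientation; "ft_force": force on the tool from outside, world axes, zero at the start; "torque": the same for the moment, N m; "grip_width": opening from 0.0 (shut) to 1.0 (fully open); "grip_force": force on a finger pad.
Only numpy, scipy, OpenCV 4.12 (cv2) and the standard library are available. Lean on these libraries where they do the work, as an engineer would, in place of code of your own. Each camera call takes 0.05 s, during which the arm holds its last target. There are 200 camera calls.

## Working session

There is one attempt and no reset: what is moved stays moved. The work goes in short steps, Python scripts to look and compute and a tool call to move; the robot and the scene stay as the last step left them, time stands still between calls to the robot, and variables do not carry over. Pictures are saved under pics/ and viewed, at most 14 in all, crops included, and the job is handed in when it is done.

Besides the shell and the picture viewer there is one more tool, called after ">>>" by a JSON object that holds its "op" and its "data", one argument or row to a line. step_arm: Moves the arm, as the interface text tells. Its arguments: {"type":"object","properties":{"targets":{"type":"array"},"force":{"type":"number"}},"required":["targets"]}

```bash
mkdir -p pics; ls; cat > h.py <<'E'
import numpy as np, cv2
from bench import ctrl
def grab(n):
    im,d=ctrl.get_image(n); p=ctrl.camera_params(n)
    K=np.array(p["intrinsics"]);R=cv2.Rodrigues(np.array(p["rvec"],float))[0];t=np.array(p["tvec"],float).ravel()
    v,u=np.mgrid[0:400,0:640]
    c=np.stack([(u-K[0,2])/K[0,0]*d,(v-K[1,2])/K[1,1]*d,d],-1)
    W=(c-t)@R
    W[d==0]=np.nan
    return im,d,W,(K,R,t)
E
python3 - <<'E'
from h import *
for n in("top","scene"):
    im,d,W,(K,R,t)=grab(n); cv2.imwrite(f"pics/{n}0.png",im[...,::-1]); np.savez(f"{n}0.npz",im=im,W=W)
    print(n,K[0,0],-R.T@t,R.round(2).tolist())
print(ctrl.get_state(), ctrl.tcp_to_grasp)
E
```

```text
pics
top 388.5122703210332 [ 0.4171585  -0.00282638  0.82931208] [[0.01, -1.0, -0.02], [-0.99, -0.0, -0.14], [0.14, 0.02, -0.99]]
scene 467.951208060285 [1.2676711  0.07569385 0.73069541] [[-0.06, 1.0, -0.01], [0.67, 0.03, -0.74], [-0.74, -0.05, -0.67]]
{'time': 0.1, 'joint_positions': array([-1.13288901,  0.32172197, -0.07009607,  1.45157545,  0.0225996 ,
        1.37080913, -0.05691574]), 'qd': array([ 0.00017401, -0.00161892, -0.00030782, -0.00142647,  0.00015304,
        0.00054743,  0.00113549]), 'joint_torque': array([-6.22723619e-04, -4.92571449e+01, -4.06154757e-01, -3.13398135e+01,
       -6.41051307e-02,  3.95758613e-02,  8.02940144e-05]), 'position': array([0.26711129, 0.59196297, 0.19077723]), 'tool_rot': array([-6.60650532e-01, -3.07106191e+00,  2.67820400e-03]), 'ft_force': array([-0.14220311, -0.13426267,  0.30178147]), 'torque': array([-0.01702672, -0.03565414, -0.02054075]), 'grip_force': 0.0, 'grip_width': 0.9998018485251982} -0.0187
```

View pics/top0.png

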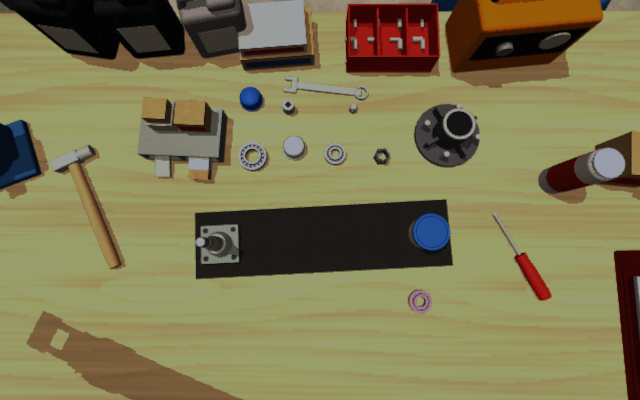

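View pics/scene0.png

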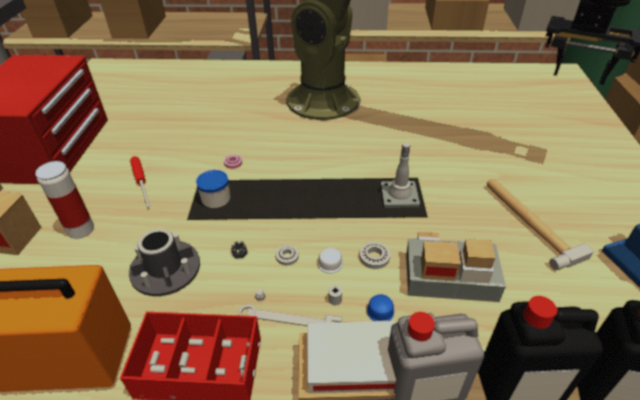

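The top view shows the axle at (219,243), tub at (431,232), large bearing (252,157), grease cap (293,147), small bearing (335,154) and nut (381,156). The packs stick out of the rack at (163,166) and (200,167). The pink ring (420,301) and blue cap (250,99) are decoys.

```bash
python3 - <<'E'
from h import *
z=np.load("top0.npz");im,W=z["im"],z["W"]
def box(n,u0,u1,v0,v1,zl,zh):
    w=W[v0:v1,u0:u1].reshape(-1,3); m=(w[:,2]>zl)&(w[:,2]<zh); w=w[m]
    if len(w)<5: print(n,"few",len(w));return
    (cx,cy),(a,b),ang=cv2.minAreaRect((w[:,:2]*1000).astype(np.float32))
    cc,r=cv2.minEnclosingCircle((w[:,:2]*1000).astype(np.float32))
    print(n,len(w),"rect",np.round([cx,cy,a,b,ang],1),"circ",np.round([*cc,r],1),"z",np.percentile(w[:,2]*1000,[5,50,95]).round(1))
box("bench",280,320,180,195,-1,1)
box("large",232,272,137,177,.006,.04)
box("cap",278,310,131,163,.006,.05)
box("small",320,350,140,170,.005,.04)
box("nut",368,394,144,170,.005,.04)
box("tub",405,455,208,255,.045,.09)
box("plate",196,245,222,268,.011,.022)
box("packL",152,173,158,182,.012,.06)
box("packR",185,214,158,182,.012,.06)
box("roof",130,232,130,165,.04,.055)
g=im.max(2); m=np.zeros(g.shape,np.uint8); m[198:282,190:456]=(g[198:282,190:456]<50)
m=cv2.morphologyEx(m,cv2.MORPH_CLOSE,np.ones((3,3)))
w=W[m>0]; w=w[np.abs(w[:,2]-.004)<.006]; print("mat",cv2.minAreaRect((w[:,:2]*1000).astype(np.float32)),np.median(w[:,2]))
for n,s in(("L",(150,175,155,185)),("R",(183,216,155,185))):
    print(n,(W[s[2]:s[3]:3,s[0]:s[1]:4,2]*1000).round(0).tolist())
a=cv2.resize(im[80:190,120:420],None,fx=2.6,fy=2.6,interpolation=cv2.INTER_CUBIC); cv2.imwrite("pics/crop1.png",a[...,::-1])
E
```

```text
bench 598 rect [5.614e+02 3.730e+01 3.170e+01 8.500e+01 5.000e-01] circ [561.3  37.2  45. ] z [-2.5 -0.3  2. ]
large 527 rect [626.9 139.2  59.9  59.9  48.1] circ [627.  139.9  31.2] z [ 9.1 14.  18.6]
cap 397 rect [646.   49.2  45.4  46.6   6.4] circ [645.6  49.4  24.4] z [11.6 27.6 31.6]
small 305 rect [633.4 -39.4  43.3  46.5  89.8] circ [633.1 -39.1  23.6] z [ 6.6 11.2 15.6]
nut 142 rect [ 627.1 -139.3   29.6   31.8   62.5] circ [ 627.7 -139.7   17.1] z [ 6.9 17.4 24.6]
tub 1105 rect [ 462.9 -225.7   71.4   71.7   44.6] circ [ 462.6 -226.1   36.6] z [57.  59.6 62.4]
plate 908 rect [437.3 202.4  79.8  80.6   3.5] circ [437.4 202.8  54.9] z [13.2 15.7 18.2]
packL 268 rect [6.013e+02 3.330e+02 3.870e+01 3.390e+01 2.000e-01] circ [603.4 332.5  23.7] z [12.7 16.1 20.5]
packR 478 rect [597.2 256.   58.3  48.6  89.7] circ [598.1 256.6  36.9] z [20.9 29.5 34.6]
roof 2125 rect [6.440e+02 2.875e+02 6.020e+01 1.726e+02 4.000e-01] circ [648.1 286.8  89.3] z [45.3 48.  50.6]
mat ((450.871826171875, -11.53643798828125), (138.04515075683594, 537.8389892578125), 3.354503870010376) 0.003458371600
[... 280 characters left out ...]
2.0, 14.0, 17.0, 13.0, 0.0], [1.0, -2.0, 10.0, 10.0, 12.0, 10.0, -2.0], [nan, -0.0, -0.0, -2.0, 2.0, -2.0, -1.0], [-0.0, 2.0, -1.0, -2.0, 0.0, -1.0, -3.0]]
R [[48.0, 46.0, 48.0, 49.0, 48.0, 50.0, 48.0, 46.0, 48.0], [22.0, 10.0, 32.0, 35.0, 36.0, 37.0, 34.0, 15.0, 8.0], [1.0, -1.0, 33.0, 32.0, 32.0, 33.0, 32.0, 19.0, 9.0], [-2.0, -0.0, 33.0, 33.0, 32.0, 35.0, 31.0, 14.0, 2.0], [-1.0, 3.0, 33.0, 31.0, 33.0, 31.0, 31.0, 11.0, 1.0], [1.0, -1.0, 27.0, 29.0, 29.0, 31.0, 27.0, 10.0, 0.0], [0.0, -1.0, 29.0, 29.0, 27.0, 28.0, 28.0, 8.0, -1.0], [-1.0, -0.0, 26.0, 28.0, 26.0, 25.0, 26.0, 3.0, -0.0], [0.0, 0.0, -2.0, -1.0, 25.0, 25.0, 26.0, 3.0, -1.0], [2.0, 0.0, -2.0, -1.0, -1.0, -1.0, 1.0, 1.0, -1.0]]
```

View pics/crop1.png

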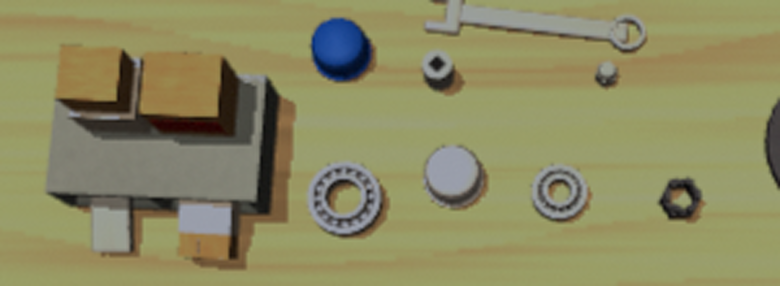

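The crop shows the brown carton with its pale band on the right (200,167) and the tin on the left, both sloping down out of the bays. I'll fit their planes, refine the nut angle and cross-check with the scene camera.

```bash
cat > m.py <<'E'
from h import *
def mask(W,c,r,zl,zh): 
    w=W.reshape(-1,3); w=w[np.isfinite(w[:,2])]
    return w[(np.hypot(w[:,0]-c[0],w[:,1]-c[1])<r)&(w[:,2]>zl)&(w[:,2]<zh)]
def rep(n,w):
    p=(w[:,:2]*1000).astype(np.float32); c,r=cv2.minEnclosingCircle(p); q=cv2.minAreaRect(p)
    print(n,len(w),"circ",np.round([*c,r],1),"rect",np.round([*q[0],*q[1],q[2]],1),"z95",np.round(np.percentile(w[:,2],95)*1000,1))
E
python3 - <<'E'
from m import *
for cam in("top","scene"):
    z=np.load(cam+"0.npz");W=z["W"];print(cam)
    for n,c,r in(("large",(.627,.14),.045),("cap",(.646,.049),.038),("small",(.633,-.039),.035),("nut",(.627,-.139),.03),("pink?",(.34,-.2),.06)): 
        w=mask(W,c,r,.006,.04); 
        if len(w)>5: rep(n,w)
    w=mask(W,(.627,-.139),.025,.006,.03)
    x=w[:,:2]-np.array([.6275,-.1395]);a=np.arctan2(x[:,1],x[:,0]);rr=np.hypot(*x.T)
    o=rr>.0135; f=np.sum(np.exp(6j*a[o])); print("corner ang",np.degrees(np.angle(f)/6)%60,abs(f)/o.sum())
    hull=cv2.convexHull((w[:,:2]*1000).astype(np.float32))[:,0]
    s=[np.ptp(hull@[np.cos(t),np.sin(t)])+np.ptp(hull@[np.cos(t+np.pi/3),np.sin(t+np.pi/3)])+np.ptp(hull@[np.cos(t+2*np.pi/3),np.sin(t+2*np.pi/3)]) for t in np.radians(range(0,60,3))]
    print("mean width by ang",np.round(np.array(s)/3,1))
    for n,x0,x1,y0,y1,zl in(("carton",.583,.61,.245,.268,.015),("tin",.588,.61,.322,.344,.008)):
        w=W.reshape(-1,3);w=w[(w[:,0]>x0)&(w[:,0]<x1)&(w[:,1]>y0)&(w[:,1]<y1)&(w[:,2]>zl)&(w[:,2]<.044)]
        if len(w)<20: continue
        c=np.linalg.lstsq(np.c_[w[:,0]-.595,w[:,1]-np.mean([y0,y1]),np.ones(len(w))],w[:,2],rcond=None)[0];print(n,len(w),c.round(3))
W=np.load("top0.npz")["W"].reshape(-1,3)
for x0 in np.arange(.57,.62,.006):
    w=W[(abs(W[:,0]-x0)<.003)&(W[:,1]>.225)&(W[:,1]<.295)&(W[:,2]>.013)&(W[:,2]<.042)]
    if len(w): 
        t=w[w[:,2]>np.median(w[:,2])-.004]
        print(round(x0,3),len(w),t[:,1].min().round(4),t[:,1].max().round(4),np.median(w[:,2]).round(4))
E
```

```text
top
large 527 circ [627.  139.9  31.2] rect [626.9 139.2  59.9  59.9  48.1] z95 18.6
cap 397 circ [645.6  49.4  24.4] rect [646.   49.2  45.4  46.6   6.4] z95 31.6
small 297 circ [633.1 -39.1  23.6] rect [633.4 -39.4  43.3  46.5  89.8] z95 15.6
nut 141 circ [ 627.7 -139.7   17.1] rect [ 627.1 -139.3   29.6   31.8   62.5] z95 24.6
pink? 347 circ [ 349.5 -204.    50.5] rect [ 349.  -213.3   45.9   98.1   89.1] z95 15.2
corner ang 33.93674025503719 0.2097167838377489
mean width by ang [30.7 30.2 30.3 30.8 31.3 31.7 32.1 32.4 32.5 32.6 32.8 32.9 32.9 32.8
 32.6 32.4 32.2 31.9 31.5 31.1]
carton 141 [ 0.198 -0.003  0.03 ]
tin 108 [0.192 0.023 0.015]
scene
large 552 circ [628.4 138.6  32.1] rect [628.6 138.9  61.2  61.3  65.2] z95 19.0
cap 445 circ [649.6  48.6  24.1] rect [649.8  48.8  45.8  44.9  85.5] z95 31.8
small 314 circ [634.9 -39.2  24.4] rect [634.4 -39.9  46.9  45.1  20.9] z95 15.8
nut 195 circ [ 630.4 -140.1   17.4] rect [ 630.6 -139.3   33.5   29.9   33.5] z95 23.7
pink? 176 circ [ 348.5 -207.7   51.7] rect [ 348.4 -214.    99.6   46.8    0. ] z95 15.3
corner ang 35.27107890099477 0.18012219545499975
mean width by ang [31.6 31.6 31.9 32.2 32.4 32.5 32.9 33.2 33.4 33.6 33.6 33.6 33.5 33.4
 33.2 32.9 32.6 32.3 32.1 31.9]
carton 57 [ 0.261 -0.007  0.031]
0.57 2 0.2355 0.2504 0.0274
0.576 51 0.2295 0.2706 0.0259
0.582 63 0.2296 0.2702 0.0268
0.588 65 0.2292 0.27 0.0283
0.594 65 0.2284 0.2701 0.0296
0.6 64 0.2277 0.2703 0.0306
0.606 68 0.2274 0.2692 0.0326
0.612 68 0.2271 0.2701 0.0334
0.618 54 0.2269 0.2925 0.0337
```

Both cameras agree within about 3 mm, and the average of the two is what I'll use. The nut flats lie at about 4°, nearly along the mat's x (3.4°). The carton is tilted about 11.5°, nose down, at y≈0.25. Moving to the large bearing.

>>> {"op": "step_arm", "data": {
  "targets": [
    [2.4, -3.0, 0, 0, 0, -4.2, 1],
    [2.4, -3.0, 0, 0, 0, -4.2, 1],
    [2.4, -3.0, 0, 0, 0, -4.2, 1],
    [2.4, -3.0, 0, 0, 0, -4.2, 1],
    [2.4, -3.0, 0, 0, 0, -4.2, 1]
  ],
  "force": 25
}}

```text
time: 0.52
position: [0.388, 0.4407, 0.1913]
tool_rot: [-1.214, -2.897, 0.001]
ft_force: [0.7, 1.4, 0.7]
grip_width: 0.998
grip_force: 0.0
```

>>> {"op": "step_arm", "data": {
  "targets": [
    [2.4, -3.0, 0, 0, 0, -4.2, 1],
    [2.4, -3.0, 0, 0, 0, -4.2, 1],
    [2.4, -3.0, 0, 0, 0, -4.2, 1],
    [2.4, -3.0, 0, 0, 0, -4.2, 1],
    [2.4, -3.0, 0, 0, 0, -4.2, 1]
  ]
}}

```text
time: 0.93
position: [0.508, 0.2907, 0.1915]
tool_rot: [-1.722, -2.627, 0.0]
ft_force: [1.2, 0.4, 0.4]
grip_width: 1.005
grip_force: 0.0
```

>>> {"op": "step_arm", "data": {
  "targets": [
    [2.4, -3.0, 0, 0, 0, -4.2, 1],
    [2.4, -3.0, 0, 0, 0, -4.2, 1],
    [2.4, -3.0, 0, 0, 0, -4.2, 1],
    [2.4, -3.0, 0, 0, 0, -4.2, 1],
    [2.4, -3.0, 0, 0, 0, -4.2, 1]
  ]
}}

```text
time: 1.35
position: [0.6279, 0.141, 0.1915]
tool_rot: [-2.172, -2.27, 0.001]
ft_force: [0.2, 0.2, -0.1]
grip_width: 1.001
grip_force: 0.0
```

```bash
cat > s.py <<'E'
import sys
from bench import ctrl
import numpy as np
from scipy.spatial.transform import Rotation as R
s=ctrl.get_state();M=R.from_rotvec(s["tool_rot"]).as_matrix()
y=M[:,1];y=y if y[0]>0 else -y
print("t",round(s["time"],2),"p",(s["position"]*1000).round(1),"yhead",np.degrees(np.arctan2(y[1],y[0])).round(2),"z",M[:,2].round(3),"f",s["ft_force"].round(1),"g",round(s["grip_width"]*87,1),round(s["grip_force"],1),"j7",s["joint_positions"][6].round(2))
if len(sys.argv)>2:
    print("go cm",((np.array([float(a) for a in sys.argv[1:4]])-s["position"]*1000)/10).round(2))
E
python3 s.py 627.5 139.3 30
```

```text
t 1.35 p [627.9 141.  191.5] yhead 2.53 z [-0. -0. -1.] f [ 0.2  0.2 -0.1] g 87.1 0.0 j7 -0.13
go cm [ -0.04  -0.17 -16.15]
```

>>> {"op": "step_arm", "data": {
  "targets": [
    [0, -0.2, -3, 0, 0, 0.9, 1],
    [0, 0, -3, 0, 0, 0, 1],
    [0, 0, -3, 0, 0, 0, 1],
    [0, 0, -3, 0, 0, 0, 1],
    [0, 0, -3, 0, 0, 0, 1]
  ]
}}

```text
time: 1.77
position: [0.6268, 0.1403, 0.04]
tool_rot: [-2.15, -2.29, 0.001]
ft_force: [0.9, -0.5, -0.4]
grip_width: 1.001
grip_force: 0.0
```

>>> {"op": "step_arm", "data": {
  "targets": [
    [0, 0, -1.5, 0, 0, 0, 1],
    [0, 0, -1.2, 0, 0, 0, 1],
    [0, 0, -0.7, 0, 0, 0, 1],
    [0, 0, -0.4, 0, 0, 0, 1],
    [0, 0, 0, 0, 0, 0, 0.5]
  ]
}}

```text
time: 2.18
position: [0.6274, 0.1405, 0.0036]
tool_rot: [2.15, 2.291, -0.0]
ft_force: [0.3, 0.1, 1.2]
grip_width: 0.971
grip_force: 0.0
```

>>> {"op": "step_arm", "data": {
  "targets": [
    [0, 0, 0, 0, 0, 0, 0.3],
    [0, 0, 0, 0, 0, 0, 0.3],
    [0, 0, 0, 0, 0, 0, 0.3],
    [0, 0, 0, 0, 0, 0, 0.3],
    [0, 0, 0, 0, 0, 0, 0.3]
  ]
}}

```text
time: 2.6
position: [0.6277, 0.1407, 0.0044]
tool_rot: [2.15, 2.29, 0.001]
ft_force: [0.3, -0.5, 0.4]
grip_width: 0.633
grip_force: 0.0
```

```bash
python3 s.py 443.3 111.9 60
```

```text
t 2.6 p [627.7 140.7   4.4] yhead 3.62 z [ 0.001  0.    -1.   ] f [ 0.3 -0.5  0.4] g 55.1 0.0 j7 -0.07
go cm [-18.44  -2.88   5.56]
```

```bash
python3 - <<'E'
from h import *
im,d,W,_=grab("scene");a=cv2.resize(im[130:330,280:480],None,fx=3,fy=3,interpolation=cv2.INTER_CUBIC);cv2.imwrite("pics/g1.png",a[...,::-1])
E
python3 s.py
```

```text
t 2.65 p [627.6 140.6   4.2] yhead 3.62 z [ 0.001  0.    -1.   ] f [ 0.8  0.1 -0.3] g 50.6 0.0 j7 -0.07
```

View pics/g1.png

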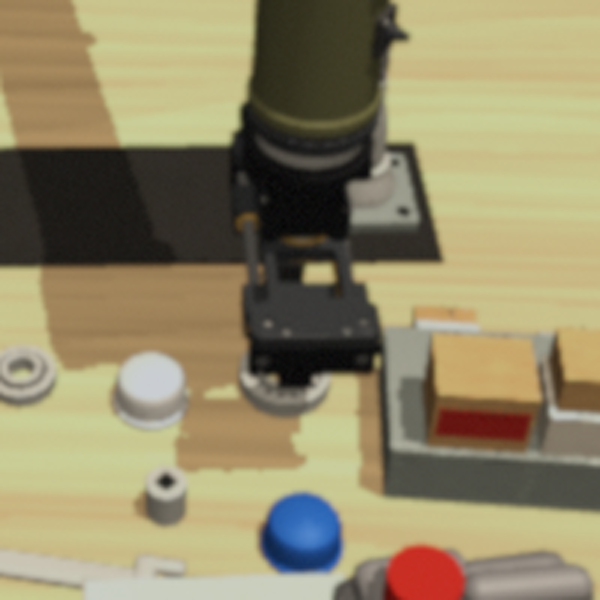

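The picture shows the near fingertip (290,375) apparently over the bearing's top rather than outside its rim. I'll check the fingertip heights from depth.

```bash
python3 - <<'E'
from h import *
im,d,W,_=grab("scene")
for v in range(236,272,3): print(v,[tuple((W[v,u]*1000).round(0).astype(int)) if np.isfinite(W[v,u,0]) else None for u in range(364,392,4)])
E
python3 s.py
```

```text
236 [(np.int64(707), np.int64(111), np.int64(147)), (np.int64(706), np.int64(118), np.int64(145)), (np.int64(708), np.int64(125), np.int64(148)), (np.int64(707), np.int64(131), np.int64(147)), (np.int64(706), np.int64(138), np.int64(147)), (np.int64(708), np.int64(145), np.int64(149)), (np.int64(705), np.int64(152), np.int64(146))]
239 [(np.int64(716), np.int64(111), np.int64(149)), (np.int64(713), np.int64(118), np.int64(146)), (np.int64(715), np.int64(124), np.int64(148)), (np.int64(716), np.int64(131), np.int64(149)), (np.int64(714), np.int64(138), np.int64(148)), (np.int64(715), np.int64(145), np.int64(149)), (np.int64(714), np.int64(151), np.int64(149))]
242 [(np.int64(723), np.int64(111), np.int64(149)), (np.int64(722), np.int64(118), np.int64(147)), (np.int64(723), np.int64(124), np.int64(149)), (np.int64(720), np.int64(131), np.int64(146)), (np.int64(722), np.int64(138), np.int64(149)), (np.int64(721), np.int64(144), np.int64(148)), (np.int64(720), np.int64(151), np.int64(148))]
245 [None, (np.int64(722), np.int64(118), np.int64(141)), (np.int64(721), np.int64(125), np.int64(
[... 2214 characters left out ...]
p.int64(3)), (np.int64(656), np.int64(126), np.int64(8)), (np.int64(661), np.int64(134), np.int64(14)), (np.int64(657), np.int64(142), np.int64(9)), (np.int64(658), np.int64(150), np.int64(11)), (np.int64(652), np.int64(159), np.int64(4)), (np.int64(647), np.int64(167), np.int64(-1))]
269 [(np.int64(659), np.int64(119), np.int64(2)), (np.int64(659), np.int64(127), np.int64(2)), (np.int64(657), np.int64(135), np.int64(0)), (np.int64(658), np.int64(143), np.int64(2)), (np.int64(655), np.int64(151), np.int64(-2)), (np.int64(656), np.int64(159), np.int64(0)), (np.int64(657), np.int64(167), np.int64(2))]
t 2.7 p [627.5 140.6   4.1] yhead 3.62 z [ 0.  0. -1.] f [-0.   0.1  0.5] g 47.2 0.0 j7 -0.07
```

Depth shows the fingertips near z≈35 mm, although the reported TCP is 4 mm, so there's an offset to pin down. I'll reopen and measure it.

>>> {"op": "step_arm", "data": {
  "targets": [
    [0, 0, 0, 0, 0, 0, 1],
    [0, 0, 0, 0, 0, 0, 1],
    [0, 0, 0, 0, 0, 0, 1],
    [0, 0, 0, 0, 0, 0, 1],
    [0, 0, 0, 0, 0, 0, 1]
  ]
}}

```text
time: 3.12
position: [0.6273, 0.1404, 0.0037]
tool_rot: [2.15, 2.29, -0.0]
ft_force: [-0.4, 0.5, -0.2]
grip_width: 0.833
grip_force: 0.0
```

```bash
python3 - <<'E'
from h import *
im,d,W,(K,R,t)=grab("scene");np.savez("s2.npz",im=im,W=W)
W0=np.load("scene0.npz")["W"]
new=(np.abs(W-W0).max(-1)>.012)
for x0 in range(600,760,8):
    m=new&(abs(W[...,0]*1000-x0)<4)&(abs(W[...,1]-.14)<.03)
    if m.sum()>3: w=W[m]; print(x0,m.sum(),"z",np.percentile(w[:,2]*1000,[2,50,98]).round(0),"y",np.percentile(w[:,1]*1000,[5,95]).round(0))
a=cv2.resize(im[190:290,320:430],None,fx=5,fy=5,interpolation=cv2.INTER_CUBIC);cv2.imwrite("pics/g2.png",a[...,::-1])
E
python3 s.py
```

```text
600 220 z [148. 465. 471.] y [114. 165.]
608 317 z [147. 459. 465.] y [115. 165.]
616 389 z [142. 454. 460.] y [114. 166.]
624 140 z [125. 444. 456.] y [112. 168.]
632 198 z [122. 444. 453.] y [112. 168.]
640 704 z [143. 179. 447.] y [114. 166.]
648 1025 z [138. 317. 442.] y [111. 169.]
656 1901 z [148. 319. 436.] y [115. 166.]
664 2282 z [148. 351. 429.] y [121. 163.]
672 439 z [ 37. 395. 425.] y [111. 157.]
680 36 z [128. 147. 228.] y [114. 168.]
688 32 z [144. 147. 149.] y [120. 168.]
696 116 z [146. 148. 150.] y [118. 168.]
704 114 z [145. 148. 149.] y [114. 167.]
712 324 z [105. 118. 149.] y [114. 167.]
720 325 z [118. 142. 149.] y [112. 166.]
t 3.17 p [627.3 140.5   3.7] yhead 3.62 z [ 0. -0. -1.] f [ 0.2 -0.   0.9] g 76.2 0.0 j7 -0.07
```

View pics/g2.png

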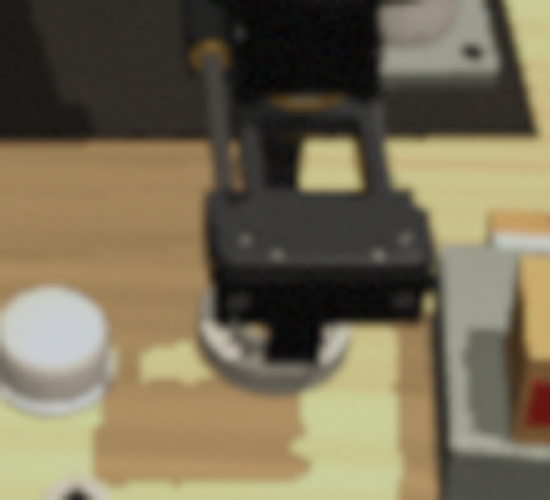

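The view shows the fingertip (290,355 in the crop) hovering above the bearing rim. Tip and body both measure about 33 mm above the reported height, and x and y agree. I'll descend carefully, watching the force.

>>> {"op": "step_arm", "data": {
  "targets": [
    [0, 0, 0, 0, 0, 0, 1],
    [0, 0, -0.5, 0, 0, 0, 1],
    [0, 0, -0.5, 0, 0, 0, 1],
    [0, 0, -0.5, 0, 0, 0, 1],
    [0, 0, 0, 0, 0, 0, 1]
  ]
}}

```text
time: 3.58
position: [0.6261, 0.1402, -0.013]
tool_rot: [-2.149, -2.29, 0.004]
ft_force: [-0.6, 0.3, -0.2]
grip_width: 1.001
grip_force: 0.0
```

```bash
cat > tip.py <<'E'
from h import *
im,d,W,(K,R,t)=grab("scene");s=ctrl.get_state();p=s["position"]
W0=np.load("scene0.npz")["W"]
new=(np.abs(W-W0).max(-1)>.012)&(abs(W[...,1]-p[1])<.012)&(W[...,0]>p[0]+.02)&(W[...,0]<p[0]+.075)&(W[...,2]<p[2]+.1)
w=W[new]; print(len(w),"tip z",np.sort(w[:,2]*1000)[:8].round(0),"x",np.median(w[:,0]*1000),"reported",(p*1000).round(1))
E
python3 tip.py; python3 s.py
```

```text
108 tip z [17. 18. 18. 19. 19. 19. 19. 20.] x 678.1448935495607 reported [626.4 140.3 -12.4]
t 3.63 p [626.4 140.3 -12.4] yhead 3.62 z [-0.002 -0.001 -1.   ] f [ 0.9 -0.5 -1.2] g 87.2 0.0 j7 -0.06
```

>>> {"op": "step_arm", "data": {
  "targets": [
    [0, 0, -0.4, 0, 0, 0, 1],
    [0, 0, -0.4, 0, 0, 0, 1],
    [0, 0, -0.2, 0, 0, 0, 1],
    [0, 0, 0, 0, 0, 0, 1],
    [0, 0, 0, 0, 0, 0, 1]
  ]
}}

```text
time: 4.05
position: [0.6272, 0.1405, -0.0214]
tool_rot: [-2.15, -2.29, 0.0]
ft_force: [0.5, 0.1, 0.4]
grip_width: 1.001
grip_force: 0.0
```

```bash
python3 tip.py; python3 s.py
```

```text
97 tip z [13. 13. 13. 14. 15. 15. 15. 16.] x 679.5045182086702 reported [627.4 140.5 -21.2]
t 4.1 p [627.4 140.5 -21.2] yhead 3.62 z [ 0. -0. -1.] f [ 0.2 -0.2 -0. ] g 87.3 0.0 j7 -0.06
```

>>> {"op": "step_arm", "data": {
  "targets": [
    [0, 0, -0.3, 0, 0, 0, 1],
    [0, 0, -0.3, 0, 0, 0, 1],
    [0, 0, -0.1, 0, 0, 0, 1],
    [0, 0, 0, 0, 0, 0, 1],
    [0, 0, 0, 0, 0, 0, 1]
  ]
}}

```text
time: 4.52
position: [0.6272, 0.1405, -0.0284]
tool_rot: [-2.15, -2.29, 0.0]
ft_force: [-0.5, -0.4, -0.3]
grip_width: 1.002
grip_force: 0.0
```

>>> {"op": "step_arm", "data": {
  "targets": [
    [0, 0, -0.1, 0, 0, 0, 1],
    [0, 0, 0, 0, 0, 0, 1],
    [0, 0, 0, 0, 0, 0, 1],
    [0, 0, 0, 0, 0, 0, 1],
    [0, 0, 0, 0, 0, 0, 1]
  ]
}}

```text
time: 4.93
position: [0.6274, 0.1405, -0.0291]
tool_rot: [2.15, 2.29, 0.0]
ft_force: [1.1, 0.1, -1.3]
grip_width: 0.997
grip_force: 0.0
```

```bash
python3 s.py
```

```text
t 4.93 p [627.4 140.5 -29.1] yhead 3.62 z [ 0. -0. -1.] f [ 1.1  0.1 -1.3] g 86.7 0.0 j7 -0.06
```

>>> {"op": "step_arm", "data": {
  "targets": [
    [0, 0, 0, 0, 0, 0, 0.5],
    [0, 0, 0, 0, 0, 0, 0.5],
    [0, 0, 0, 0, 0, 0, 0.5],
    [0, 0, 0, 0, 0, 0, 0.5],
    [0, 0, 0, 0, 0, 0, 0.5]
  ],
  "force": 25
}}

```text
time: 5.35
position: [0.6275, 0.1405, -0.0292]
tool_rot: [2.15, 2.29, 0.0]
ft_force: [-1.4, 0.5, -0.3]
grip_width: 0.707
grip_force: 13.8
```

>>> {"op": "step_arm", "data": {
  "targets": [
    [0, 0, 0, 0, 0, 0, 0.5],
    [0, 0, 0, 0, 0, 0, 0.5],
    [0, 0, 0, 0, 0, 0, 0.5],
    [0, 0, 1, 0, 0, 0, 0.5],
    [0, 0, 1, 0, 0, 0, 0.5]
  ]
}}

```text
time: 5.77
position: [0.6259, 0.1402, -0.0098]
tool_rot: [-2.149, -2.289, 0.004]
ft_force: [0.2, -0.2, -3.5]
grip_width: 0.705
grip_force: 25.0
```

```bash
python3 tip.py; python3 s.py 443.3 111.9 20
```

```text
27 tip z [27. 27. 28. 29. 30. 30. 31. 31.] x 665.3026424824028 reported [628.3 140.6  -6.7]
t 5.82 p [628.3 140.6  -6.7] yhead 3.61 z [ 0.002  0.001 -1.   ] f [ 1.4  0.1 -0.3] g 61.3 25.0 j7 -0.06
go cm [-18.5   -2.87   2.67]
```

>>> {"op": "step_arm", "data": {
  "targets": [
    [-3.68, -0.57, 1, 0, 0, 0, 0.5],
    [-3.68, -0.57, 1, 0, 0, 0, 0.5],
    [-3.68, -0.57, 0, 0, 0, 0, 0.5],
    [-3.68, -0.57, 0, 0, 0, 0, 0.5],
    [-3.68, -0.57, 0, 0, 0, 0, 0.5]
  ]
}}

```text
time: 6.23
position: [0.442, 0.1117, 0.0113]
tool_rot: [2.15, 2.29, 0.002]
ft_force: [-0.5, 0.4, -3.0]
grip_width: 0.706
grip_force: 25.0
```

>>> {"op": "step_arm", "data": {
  "targets": [
    [0, 0, -0.5, 0, 0, 0, 0.5],
    [0, 0, -1, 0, 0, 0, 0.5],
    [0, 0, -1, 0, 0, 0, 0.5],
    [0, 0, -0.5, 0, 0, 0, 0.5],
    [0, 0, 0, 0, 0, 0, 0.5]
  ]
}}

```text
time: 6.65
position: [0.4433, 0.1115, -0.0205]
tool_rot: [-2.151, -2.29, 0.004]
ft_force: [-0.3, -0.3, -2.7]
grip_width: 0.706
grip_force: 25.0
```

```bash
python3 - <<'E'
from m import *
for c in("top","scene"):
    im,d,W,_=grab(c); cv2.imwrite(f"pics/p1{c}.png",im[...,::-1])
    w=mask(W,(.4433,.112),.033,.010,.035); print(c,len(w)); len(w)>5 and rep("b",w)
E
python3 s.py 443.3 111.9 -25
```

```text
top 60
b 60 circ [441.7  91.6  20.9] rect [440.4  86.5  13.4  41.7  75.7] z95 26.1
scene 61
b 61 circ [453.6 110.1  28.8] rect [463.5 110.3  19.8  57.6   1.2] z95 24.1
t 6.75 p [443.9 111.7 -19.6] yhead 3.59 z [-0.001 -0.001 -1.   ] f [ 0.  -0.4 -1.7] g 61.2 25.0 j7 -0.18
go cm [-0.06  0.02 -0.54]
```

>>> {"op": "step_arm", "data": {
  "targets": [
    [0, 0, -0.2, 0, 0, 0, 0.5],
    [0, 0, -0.2, 0, 0, 0, 0.5],
    [0, 0, -0.1, 0, 0, 0, 0.5],
    [0, 0, 0, 0, 0, 0, 0.5],
    [0, 0, 0, 0, 0, 0, 0.5]
  ]
}}

```text
time: 7.17
position: [0.4433, 0.112, -0.0242]
tool_rot: [2.15, 2.29, -0.0]
ft_force: [-1.2, -0.2, -2.8]
grip_width: 0.704
grip_force: 25.0
```

```bash
python3 s.py
```

```text
t 7.17 p [443.3 112.  -24.2] yhead 3.62 z [ 0. -0. -1.] f [-1.2 -0.2 -2.8] g 61.3 25.0 j7 -0.18
```

>>> {"op": "step_arm", "data": {
  "targets": [
    [0, 0, -0.1, 0, 0, 0, 0.5],
    [0, 0, 0, 0, 0, 0, 0.5],
    [0, 0, 0, 0, 0, 0, 1],
    [0, 0, 0, 0, 0, 0, 1],
    [0, 0, 0, 0, 0, 0, 1]
  ]
}}

```text
time: 7.58
position: [0.4439, 0.1122, -0.0247]
tool_rot: [2.15, 2.29, 0.002]
ft_force: [0.8, -0.2, -0.2]
grip_width: 0.848
grip_force: 0.0
```

>>> {"op": "step_arm", "data": {
  "targets": [
    [0, 0, 0, 0, 0, 0, 1],
    [0, 0, 2, 0, 0, 0, 1],
    [0, 0, 3, 0, 0, 0, 1],
    [0, 0, 3, 0, 0, 0, 1],
    [2.0, -1.5, 3, 0, 0, 0, 1]
  ]
}}

```text
time: 8.0
position: [0.4602, 0.0998, 0.0856]
tool_rot: [-2.142, -2.294, 0.002]
ft_force: [0.1, 1.1, -1.3]
grip_width: 0.997
grip_force: 0.0
```

```bash
python3 s.py 634 -39.3 60
```

```text
t 8.0 p [460.2  99.8  85.6] yhead 3.92 z [-0.003  0.002 -1.   ] f [ 0.1  1.1 -1.3] g 86.7 0.0 j7 -0.19
go cm [ 17.38 -13.91  -2.56]
```

>>> {"op": "step_arm", "data": {
  "targets": [
    [3.4, -2.73, 0, 0, 0, 0, 1],
    [3.4, -2.73, -1, 0, 0, 0, 1],
    [3.4, -2.73, -1, 0, 0, 0, 1],
    [3.4, -2.73, -1, 0, 0, 0, 1],
    [3.4, -2.73, -2, 0, 0, 0, 1]
  ]
}}

```text
time: 8.42
position: [0.6237, -0.0306, 0.0408]
tool_rot: [2.148, 2.289, 0.005]
ft_force: [0.4, 0.4, 1.1]
grip_width: 1.005
grip_force: 0.0
```

>>> {"op": "step_arm", "data": {
  "targets": [
    [0, 0, 0, 0, 0, 0, 0.8],
    [0, 0, 0, 0, 0, 0, 0.8],
    [0, 0, 0, 0, 0, 0, 0.8],
    [0, 0, 0, 0, 0, 0, 0.8],
    [0, 0, 0, 0, 0, 0, 0.8]
  ]
}}

```text
time: 8.83
position: [0.6205, -0.0274, 0.0408]
tool_rot: [2.148, 2.292, 0.004]
ft_force: [-0.0, -0.2, 0.4]
grip_width: 0.809
grip_force: 0.0
```

```bash
python3 - <<'E'
from m import *
for c in("top","scene"):
    im,d,W,_=grab(c); print(c)
    rep("large",mask(W,(.4433,.112),.04,.010,.035))
    w=mask(W,(.4433,.112),.04,.010,.035); print("mean",(w.mean(0)*1000).round(1))
    p=mask(W,(.437,.203),.05,.012,.02); rep("plate",p)
    rep("tub",mask(W,(.463,-.226),.045,.055,.08))
E
python3 s.py 634 -39.3 -29
```

```text
top
large 11 circ [449.9 138.5   8.5] rect [450.1 139.3   2.4  17.1  75.4] z95 19.3
mean [450.4 139.   18.5]
plate 851 circ [436.8 202.7  49.8] rect [437.4 201.8  79.4  80.1   1.9] z95 18.0
tub 1091 circ [ 462.6 -226.6   36.8] rect [ 462.6 -225.6   71.9   71.1   56.3] z95 62.4
scene
large 392 circ [443.4 107.8  33.8] rect [444.3 110.   59.2  64.   85.9] z95 22.4
mean [447.3 110.2  17.6]
plate 461 circ [437.1 202.9  49.8] rect [439.7 201.8  83.7  79.9   3.6] z95 18.7
tub 579 circ [ 464.5 -227.    39.7] rect [ 463.9 -227.    73.    73.    68.2] z95 62.7
t 8.93 p [620.5 -27.7  40.8] yhead 3.71 z [ 0.002  0.001 -1.   ] f [0.4 0.4 0.1] g 70.0 0.0 j7 0.23
go cm [ 1.35 -1.16 -6.98]
```

>>> {"op": "step_arm", "data": {
  "targets": [
    [1.35, -1.15, 0, 0, 0, 0, 0.8],
    [0, 0, -1, 0, 0, 0, 0.8],
    [0, 0, -2, 0, 0, 0, 0.8],
    [0, 0, -2, 0, 0, 0, 0.8],
    [0, 0, -1, 0, 0, 0, 0.8]
  ]
}}

```text
time: 9.35
position: [0.6316, -0.0397, -0.023]
tool_rot: [-2.148, -2.289, 0.003]
ft_force: [-0.2, 0.2, -0.1]
grip_width: 0.806
grip_force: 0.0
```

>>> {"op": "step_arm", "data": {
  "targets": [
    [0, 0, -0.5, 0, 0, 0, 0.8],
    [0, 0, -0.4, 0, 0, 0, 0.8],
    [0, 0, 0, 0, 0, 0, 0.8],
    [0, 0, 0, 0, 0, 0, 0.8],
    [0, 0, 0, 0, 0, 0, 0.35]
  ]
}}

```text
time: 9.77
position: [0.6346, -0.0406, -0.0286]
tool_rot: [2.149, 2.29, 0.002]
ft_force: [0.6, -0.8, 0.5]
grip_width: 0.773
grip_force: 0.0
```

```bash
python3 s.py 634 -39.3 -29
```

```text
t 9.77 p [634.6 -40.6 -28.6] yhead 3.62 z [ 0.002  0.    -1.   ] f [ 0.6 -0.8  0.5] g 67.2 0.0 j7 0.28
go cm [-0.06  0.13 -0.04]
```

>>> {"op": "step_arm", "data": {
  "targets": [
    [0, 0.1, 0, 0, 0, 0, 0.35],
    [0, 0, 0, 0, 0, 0, 0.35],
    [0, 0, 0, 0, 0, 0, 0.35],
    [0, 0, 0, 0, 0, 0, 0.35],
    [0, 0, 0, 0, 0, 0, 0.35]
  ]
}}

```text
time: 10.18
position: [0.6341, -0.0395, -0.0293]
tool_rot: [2.15, 2.29, 0.001]
ft_force: [-0.2, -0.1, 1.7]
grip_width: 0.536
grip_force: 25.0
```

>>> {"op": "step_arm", "data": {
  "targets": [
    [0, 0, 0, 0, 0, 0, 0.35],
    [0, 0, 0, 0, 0, 0, 0.35],
    [0, 0, 1, 0, 0, 0, 0.35],
    [0, 0, 2, 0, 0, 0, 0.35],
    [0, 0, 2, 0, 0, 0, 0.35]
  ]
}}

```text
time: 10.6
position: [0.6325, -0.0397, 0.0203]
tool_rot: [-2.149, -2.289, 0.004]
ft_force: [-0.5, -0.5, 0.0]
grip_width: 0.53
grip_force: 25.0
```

```bash
python3 s.py 447.7 37.5 20
```

```text
t 10.6 p [632.5 -39.7  20.3] yhead 3.6 z [-0.003 -0.001 -1.   ] f [-0.5 -0.5  0. ] g 46.1 25.0 j7 0.26
go cm [-18.48   7.72  -0.03]
```

>>> {"op": "step_arm", "data": {
  "targets": [
    [-3.1, 1.28, 0, 0, 0, 0, 0.35],
    [-3.1, 1.28, 0, 0, 0, 0, 0.35],
    [-3.1, 1.28, 0, 0, 0, 0, 0.35],
    [-3.1, 1.28, 0, 0, 0, 0, 0.35],
    [-3.1, 1.28, 0, 0, 0, 0, 0.35]
  ]
}}

```text
time: 11.02
position: [0.4771, 0.0246, 0.0206]
tool_rot: [-2.151, -2.29, 0.0]
ft_force: [-0.3, -0.4, -0.7]
grip_width: 0.531
grip_force: 25.0
```

>>> {"op": "step_arm", "data": {
  "targets": [
    [-3.1, 1.28, -1, 0, 0, 0, 0.35],
    [0, 0, -2, 0, 0, 0, 0.35],
    [0, 0, -0.8, 0, 0, 0, 0.35],
    [0, 0, 0, 0, 0, 0, 0.35],
    [0, 0, 0, 0, 0, 0, 0.35]
  ]
}}

```text
time: 11.43
position: [0.4487, 0.0365, -0.0172]
tool_rot: [2.151, 2.289, -0.001]
ft_force: [0.7, -0.4, -0.5]
grip_width: 0.529
grip_force: 25.0
```

```bash
python3 - <<'E'
from m import *
for c in("top","scene"):
    im,d,W,_=grab(c); print(c); rep("large",mask(W,(.444,.111),.038,.010,.035))
E
python3 s.py 447.7 37.5 -25
```

```text
top
t 11.48 p [449.3  36.5 -16.9] yhead 3.54 z [ 0.001 -0.001 -1.   ] f [-0.3 -0.3 -0.3] g 46.3 25.0 j7 -0.01
go cm [-0.16  0.1  -0.81]Traceback (most recent call last):
  File "<stdin>", line 3, in <module>
  File "m.py", line 7, in rep
    print(n,len(w),"circ",np.round([*c,r],1),"rect",np.round([*q[0],*q[1],q[2]],1),"z95",np.round(np.percentile(w[:,2],95)*1000,1))
                                                                                                  ~~~~~~~~~~~~~^^^^^^^^^^^
    return _quantile_unchecked(
        a, q, axis, out, overwrite_input, method, keepdims, weights)
    return _ureduce(a,
                    func=_quantile_ureduce_func,
    ...<5 lines>...
                    overwrite_input=overwrite_input,
                    method=method)
    r = func(a, **kwargs)
    result = _quantile(arr,
                       quantiles=q,
    ...<2 lines>...
                       out=out,
                       weights=wgt)
    slices_having_nans = np.isnan(arr[-1, ...])
                                  ~~~^^^^^^^^^
IndexError: index -1 is out of bounds for axis 0 with size 0
```

>>> {"op": "step_arm", "data": {
  "targets": [
    [-0.1, 0.1, -0.4, 0, 0, 0, 0.35],
    [0, 0, -0.4, 0, 0, 0, 0.35],
    [0, 0, 0, 0, 0, 0, 0.35],
    [0, 0, 0, 0, 0, 0, 0.35],
    [0, 0, 0, 0, 0, 0, 0.35]
  ]
}}

```text
time: 11.9
position: [0.4469, 0.0381, -0.0255]
tool_rot: [2.15, 2.29, -0.0]
ft_force: [-0.3, -0.5, -1.7]
grip_width: 0.534
grip_force: 25.0
```

```bash
python3 s.py 447.7 37.5 -25
```

```text
t 11.9 p [446.9  38.1 -25.5] yhead 3.61 z [-0. -0. -1.] f [-0.3 -0.5 -1.7] g 46.5 25.0 j7 -0.01
go cm [ 0.08 -0.06  0.05]
```

Release, rise, and go to the nut (629,-139.7).

>>> {"op": "step_arm", "data": {
  "targets": [
    [0.05, 0, 0, 0, 0, 0, 0.35],
    [0, 0, 0, 0, 0, 0, 0.75],
    [0, 0, 0, 0, 0, 0, 0.75],
    [0, 0, 0, 0, 0, 0, 0.75],
    [0, 0, 0, 0, 0, 0, 0.75]
  ]
}}

```text
time: 12.32
position: [0.4475, 0.0383, -0.0254]
tool_rot: [2.15, 2.29, 0.0]
ft_force: [0.1, -0.1, -0.4]
grip_width: 0.72
grip_force: 0.0
```

>>> {"op": "step_arm", "data": {
  "targets": [
    [0, 0, 1, 0, 0, 0, 0.75],
    [0, 0, 3, 0, 0, 0, 0.75],
    [2.5, -2.5, 3, 0, 0, 0, 0.75],
    [2.5, -2.5, 1, 0, 0, 0, 0.75],
    [2.5, -2.5, 0, 0, 0, 0, 0.75]
  ]
}}

```text
time: 12.73
position: [0.5236, -0.0342, 0.0559]
tool_rot: [2.145, 2.29, 0.01]
ft_force: [0.7, 0.4, 0.1]
grip_width: 0.753
grip_force: 0.0
```

>>> {"op": "step_arm", "data": {
  "targets": [
    [2.5, -2.5, 0, 0, 0, 0, 0.75],
    [2.5, -2.5, 0, 0, 0, 0, 0.75],
    [2.5, -2.5, 0, 0, 0, 0, 0.75],
    [2.5, -2.5, 0, 0, 0, 0, 0.75],
    [0, 0, 0, 0, 0, 0, 0.75]
  ]
}}

```text
time: 13.15
position: [0.623, -0.1413, 0.052]
tool_rot: [2.152, 2.28, -0.004]
ft_force: [-0.2, -0.5, -0.3]
grip_width: 0.75
grip_force: 0.0
```

```bash
python3 - <<'E'
from m import *
A=np.array([437.6,202.3]);d=np.array([.059,-.9983])
for c in("top","scene"):
    im,_,W,_=grab(c); np.savez(c+"3.npz",im=im,W=W);print(c)
    for n,q,r,zl in(("large",(.4435,.112),.036,.009),("small",(.4477,.0375),.03,.009)):
        w=mask(W,q,r,zl,.035)
        if len(w)>20:
            rep(n,w); k=np.array(cv2.minAreaRect((w[:,:2]*1000).astype(np.float32))[0])-A
            print("  along",k@d,"across",k@[d[1],-d[0]])
E
python3 s.py 629 -139.7 -28
```

```text
top
large 547 circ [442.4 111.   31.1] rect [442.3 110.5  60.7  59.9  46.9] z95 22.5
  along 91.9174651197815 across 0.6963725155639878
small 314 circ [446.2  38.4  23.3] rect [446.1  38.   46.   44.2  46.2] z95 19.6
  along 164.55510963157656 across 1.1907373051452876
scene
large 406 circ [443.9 109.5  32.4] rect [444.  110.   62.3  58.2   0.7] z95 22.7
  along 92.53161556762696 across -0.9006764971923598
small 233 circ [447.6  37.3  24.6] rect [447.3  38.   47.8  44.2   3.1] z95 19.6
  along 164.55163077072143 across 0.03041181304933876
t 13.25 p [ 619.9 -135.9   51.5] yhead 3.48 z [-0.001 -0.001 -1.   ] f [-0.6  0.2  0.6] g 65.2 0.0 j7 0.43
go cm [ 0.91 -0.38 -7.95]
```

```bash
python3 - <<'E'
from m import *
W=np.load("top0.npz")["W"]; w=W.reshape(-1,3); w=w[(w[:,1]<-.16)&(w[:,1]>-.36)&(w[:,0]>.55)&(w[:,0]<.78)]
for z in(.01,.02,.04,.06): 
    q=w[w[:,2]>z]; print(z,len(q),q.min(0).round(3),q.max(0).round(3))
E
```

```text
0.01 2948 [ 0.606 -0.351  0.01 ] [ 0.745 -0.213  0.086]
0.02 1697 [ 0.618 -0.34   0.02 ] [ 0.733 -0.224  0.086]
0.04 1325 [ 0.618 -0.34   0.04 ] [ 0.733 -0.225  0.086]
0.06 1005 [ 0.642 -0.314  0.06 ] [ 0.709 -0.248  0.086]
```

>>> {"op": "step_arm", "data": {
  "targets": [
    [0.9, -0.4, -1, 0, 0, 0, 0.75],
    [0, 0, -1, 0, 0, 0, 0.75],
    [0, 0, -1, 0, 0, 0, 0.75],
    [0, 0, 0, 0, 0, 0, 0.75],
    [0, 0, 0, 0, 0, 0, 0.75]
  ]
}}

```text
time: 13.67
position: [0.6274, -0.137, 0.0206]
tool_rot: [-2.148, -2.29, 0.001]
ft_force: [-0.8, -0.1, -0.4]
grip_width: 0.747
grip_force: 0.0
```

```bash
python3 s.py 629 -139.7 -28
```

```text
t 13.67 p [ 627.4 -137.    20.6] yhead 3.67 z [-0.002  0.001 -1.   ] f [-0.8 -0.1 -0.4] g 65.0 0.0 j7 0.45
go cm [ 0.16 -0.27 -4.86]
```

>>> {"op": "step_arm", "data": {
  "targets": [
    [0.1, -0.25, -1.5, 0, 0, 0, 0.75],
    [0, 0, -1.5, 0, 0, 0, 0.75],
    [0, 0, -1.2, 0, 0, 0, 0.75],
    [0, 0, -0.6, 0, 0, 0, 0.75],
    [0, 0, 0, 0, 0, 0, 0.75]
  ]
}}

```text
time: 14.08
position: [0.6283, -0.1405, -0.0289]
tool_rot: [-2.149, -2.289, 0.003]
ft_force: [0.1, 0.6, 0.1]
grip_width: 0.748
grip_force: 0.0
```

```bash
python3 s.py 629 -139.7 -28
```

```text
t 14.08 p [ 628.3 -140.5  -28.9] yhead 3.61 z [-0.003  0.    -1.   ] f [0.1 0.6 0.1] g 65.0 0.0 j7 0.48
go cm [0.07 0.08 0.09]
```

>>> {"op": "step_arm", "data": {
  "targets": [
    [0, 0.1, 0.1, 0, 0, 0, 0.2],
    [0, 0, 0, 0, 0, 0, 0.2],
    [0, 0, 0, 0, 0, 0, 0.2],
    [0, 0, 0, 0, 0, 0, 0.2],
    [0, 0, 0, 0, 0, 0, 0.2]
  ]
}}

```text
time: 14.5
position: [0.6301, -0.1398, -0.0251]
tool_rot: [2.15, 2.29, 0.001]
ft_force: [-0.0, 0.3, -0.9]
grip_width: 0.457
grip_force: 0.0
```

>>> {"op": "step_arm", "data": {
  "targets": [
    [0, 0, 0, 0, 0, 0, 0.2],
    [0, 0, 0, 0, 0, 0, 0.2],
    [0, 0, 0, 0, 0, 0, 0.2],
    [0, 0, 0, 0, 0, 0, 0.2],
    [0, 0, 0, 0, 0, 0, 0.2]
  ]
}}

```text
time: 14.92
position: [0.6299, -0.1397, -0.0254]
tool_rot: [2.15, 2.29, 0.0]
ft_force: [-0.8, 0.1, 2.0]
grip_width: 0.339
grip_force: 25.0
```

```bash
python3 s.py 447.5 38.2 30
```

```text
t 14.92 p [ 629.9 -139.7  -25.4] yhead 3.62 z [ 0.  0. -1.] f [-0.8  0.1  2. ] g 29.5 25.0 j7 0.47
go cm [-18.24  17.79   5.54]
```

>>> {"op": "step_arm", "data": {
  "targets": [
    [0, 0, 2, 0, 0, 0, 0.2],
    [0, 0, 2.5, 0, 0, 0, 0.2],
    [-2.0, 2.0, 1.5, 0, 0, 0, 0.2],
    [-2.0, 2.0, 0, 0, 0, 0, 0.2],
    [-2.0, 2.0, 0, 0, 0, 0, 0.2]
  ]
}}

```text
time: 15.33
position: [0.5699, -0.0797, 0.0353]
tool_rot: [2.15, 2.288, 0.002]
ft_force: [-0.1, -0.2, -0.7]
grip_width: 0.343
grip_force: 25.0
```

>>> {"op": "step_arm", "data": {
  "targets": [
    [-2.0, 2.0, 0, 0, 0, 0, 0.2],
    [-2.0, 2.0, 0, 0, 0, 0, 0.2],
    [-2.0, 2.0, 0, 0, 0, 0, 0.2],
    [-2.0, 2.0, 0, 0, 0, 0, 0.2],
    [-2.0, 2.0, 0, 0, 0, 0, 0.2]
  ]
}}

```text
time: 15.75
position: [0.4685, 0.0211, 0.0342]
tool_rot: [-2.15, -2.29, 0.0]
ft_force: [0.9, 0.6, -0.6]
grip_width: 0.343
grip_force: 25.0
```

>>> {"op": "step_arm", "data": {
  "targets": [
    [-2.2, 1.8, 0, 0, 0, 0, 0.2],
    [0, 0, 0, 0, 0, 0, 0.2],
    [0, 0, 0, 0, 0, 0, 0.2],
    [0, 0, 0, 0, 0, 0, 0.2],
    [0, 0, 0, 0, 0, 0, 0.2]
  ]
}}

```text
time: 16.17
position: [0.4488, 0.0374, 0.0346]
tool_rot: [2.151, 2.288, 0.001]
ft_force: [0.9, -0.5, -0.9]
grip_width: 0.34
grip_force: 25.0
```

```bash
python3 s.py 447.5 38.2 -6
```

```text
t 16.17 p [448.8  37.4  34.6] yhead 3.53 z [ 0.001 -0.    -1.   ] f [ 0.9 -0.5 -0.9] g 29.6 25.0 j7 -0.06
go cm [-0.13  0.08 -4.06]
```

>>> {"op": "step_arm", "data": {
  "targets": [
    [-0.14, 0.08, -1, 0, 0, 0, 0.2],
    [0, 0, -1.5, 0, 0, 0, 0.2],
    [0, 0, -1, 0, 0, 0, 0.2],
    [0, 0, 0, 0, 0, 0, 0.2],
    [0, 0, 0, 0, 0, 0, 0.2]
  ]
}}

```text
time: 16.58
position: [0.4457, 0.0383, -0.0015]
tool_rot: [-2.151, -2.289, 0.004]
ft_force: [0.9, 0.1, -0.6]
grip_width: 0.341
grip_force: 25.0
```

```bash
python3 s.py 447.3 38.2 -6.2
```

```text
t 16.58 p [445.7  38.3  -1.5] yhead 3.56 z [-0.002 -0.001 -1.   ] f [ 0.9  0.1 -0.6] g 29.6 25.0 j7 -0.03
go cm [ 0.16 -0.01 -0.47]
```

>>> {"op": "step_arm", "data": {
  "targets": [
    [0, 0, -0.2, 0, 0, 0, 0.2],
    [0, 0, -0.1, 0, 0, 0, 0.2],
    [0, 0, 0, 0, 0, 0, 0.2],
    [0, 0, 0, 0, 0, 0, 0.2],
    [0, 0, 0, 0, 0, 0, 0.2]
  ]
}}

```text
time: 17.0
position: [0.4467, 0.0392, -0.0033]
tool_rot: [2.15, 2.29, 0.001]
ft_force: [-0.3, -0.3, -1.0]
grip_width: 0.34
grip_force: 25.0
```

```bash
python3 s.py 447.3 38.2 -6.2
```

```text
t 17.0 p [446.7  39.2  -3.3] yhead 3.62 z [ 0.001  0.    -1.   ] f [-0.3 -0.3 -1. ] g 29.5 25.0 j7 -0.03
go cm [ 0.06 -0.1  -0.29]
```

>>> {"op": "step_arm", "data": {
  "targets": [
    [0.06, -0.1, -0.1, 0, 0, 0, 0.2],
    [0, 0, -0.1, 0, 0, 0, 0.2],
    [0, 0, -0.05, 0, 0, 0, 0.2],
    [0, 0, 0, 0, 0, 0, 0.2],
    [0, 0, 0, 0, 0, 0, 0.2]
  ]
}}

```text
time: 17.42
position: [0.447, 0.0381, -0.0061]
tool_rot: [2.15, 2.29, -0.0]
ft_force: [-0.3, -0.9, -1.5]
grip_width: 0.341
grip_force: 25.0
```

```bash
python3 s.py 447.3 38.2 -6.2
```

```text
t 17.42 p [447.   38.1  -6.1] yhead 3.62 z [-0. -0. -1.] f [-0.3 -0.9 -1.5] g 29.7 25.0 j7 -0.02
go cm [ 0.03  0.01 -0.01]
```

>>> {"op": "step_arm", "data": {
  "targets": [
    [0, 0, 0, 0, 0, 0, 0.7],
    [0, 0, 0, 0, 0, 0, 0.7],
    [0, 0, 0, 0, 0, 0, 0.7],
    [0, 0, 0, 0, 0, 0, 0.7],
    [0, 0, 1, 0, 0, 0, 0.7]
  ]
}}

```text
time: 17.83
position: [0.4455, 0.0377, 0.0029]
tool_rot: [-2.149, -2.29, 0.005]
ft_force: [-0.1, 0.8, -0.4]
grip_width: 0.631
grip_force: 0.0
```

>>> {"op": "step_arm", "data": {
  "targets": [
    [0, 0, 3, 0, 0, 0, 0.7],
    [0, 0, 3, 0, 0, 0, 0.7],
    [2.5, 1, 3, 0, 0, 0, 0.7],
    [2.5, 1, 0, 0, 0, 0, 0.7],
    [2.5, 1, 0, 0, 0, 0, 0.7]
  ]
}}

```text
time: 18.25
position: [0.525, 0.0692, 0.0976]
tool_rot: [2.148, 2.289, 0.01]
ft_force: [0.1, -0.1, -0.2]
grip_width: 0.702
grip_force: 0.0
```

>>> {"op": "step_arm", "data": {
  "targets": [
    [2.5, 1, 0, 0, 0, 0, 0.7],
    [2.5, 1, 0, 0, 0, 0, 0.7],
    [2.4, 1, 0, 0, 0, 0, 0.7],
    [0, 1.2, 0, 0, 0, 6.6, 0.7],
    [0, 1.2, 0, 0, 0, 6.6, 0.7]
  ]
}}

```text
time: 18.67
position: [0.5972, 0.1221, 0.0942]
tool_rot: [1.866, 2.526, -0.001]
ft_force: [-0.1, -0.5, 0.5]
grip_width: 0.696
grip_force: 0.0
```

>>> {"op": "step_arm", "data": {
  "targets": [
    [0, 1.2, 0, 0, 0, 6.6, 0.7],
    [0, 1.2, 0, 0, 0, 6.6, 0.7],
    [0, 1.2, 0, 0, 0, 6.6, 0.7],
    [0, 1.2, 0, 0, 0, 6.6, 0.7],
    [0, 1.2, 0, 0, 0, 6.6, 0.7]
  ]
}}

```text
time: 19.08
position: [0.5961, 0.1827, 0.0948]
tool_rot: [1.071, 2.953, 0.0]
ft_force: [-0.6, 0.9, -1.5]
grip_width: 0.702
grip_force: 0.0
```

>>> {"op": "step_arm", "data": {
  "targets": [
    [0, 1.2, 0, 0, 0, 6.6, 0.7],
    [0, 1.2, 0, 0, 0, 6.6, 0.7],
    [0, 1.2, 0, 0, 0, 6.6, 0.7],
    [0, 1.2, 0, 0, 0, 6.6, 0.7],
    [0, 1.2, 0, 0, 0, 6.6, 0.7]
  ]
}}

```text
time: 19.5
position: [0.5961, 0.2426, 0.0948]
tool_rot: [0.188, 3.135, -0.0]
ft_force: [-0.0, -0.2, 0.2]
grip_width: 0.702
grip_force: 0.0
```

```bash
cat > chk.py <<'E'
from m import *
A=np.array([437.6,202.3]);d=np.array([.059,-.9983])
import sys
T={"large":(.4435,.112,.036,.013,.035),"small":(.4472,.038,.03,.009,.0175),"nut":(.4472,.038,.024,.030,.06),"carton":(.4523,-.041,.06,.022,.045),"cap":(.457,-.1217,.034,.012,.05)}
for c in("top","scene"):
    im,_,W,_=grab(c); cv2.imwrite(f"pics/last_{c}.png",im[...,::-1]);print(c)
    for n in sys.argv[1:]:
        x,y,r,a,b=T[n];w=mask(W,(x,y),r,a,b)
        if len(w)>20:
            rep(n,w); k=np.array(cv2.minAreaRect((w[:,:2]*1000).astype(np.float32))[0])-A
            print("  along",round(k@d,1),"across",round(k@[-d[1],d[0]],1))
E
python3 chk.py large small nut; python3 s.py 596 249.5 40
```

```text
top
large 510 circ [442.4 111.   30.9] rect [442.4 110.6  59.8  59.8  46.1] z95 22.8
  along 91.8 across -0.6
small 181 circ [446.1  38.4  23.3] rect [446.   37.9  45.7  44.2  45.4] z95 17.0
  along 164.6 across -1.3
nut 115 circ [445.7  38.4  16.9] rect [445.7  38.5  30.8  28.5  89.9] z95 43.1
  along 164.0 across -1.6
scene
large 355 circ [444.1 110.3  32.8] rect [444.  109.8  58.1  62.5  89. ] z95 22.7
  along 92.7 across 1.0
small 120 circ [448.6  38.6  24.4] rect [453.6  38.9  37.9  45.7  10.1] z95 17.2
  along 164.1 across 6.4
nut 130 circ [447.7  36.9  17.5] rect [448.4  37.3  28.9  32.1  63.8] z95 42.9
  along 165.4 across 1.0
t 19.6 p [595.4 245.1  94.6] yhead 83.05 z [ 0.     0.002 -1.   ] f [-0.5  0.2 -0.2] g 60.8 0.0 j7 1.08
go cm [ 0.06  0.44 -5.46]
```

>>> {"op": "step_arm", "data": {
  "targets": [
    [0, 0.45, 0, 0, 0, 7.0, 0.7],
    [0, 0, -1, 0, -5.75, 0, 0.7],
    [0, 0, -1, 0, -5.75, 0, 0.7],
    [0, 0, -1, 0, 0, 0, 0.7],
    [0, 0, 0, 0, 0, 0, 0.7]
  ]
}}

```text
time: 20.02
position: [0.5922, 0.245, 0.0612]
tool_rot: [0.007, 2.947, -0.003]
ft_force: [0.0, 0.7, 0.9]
grip_width: 0.699
grip_force: 0.0
```

```bash
python3 - <<'E'
from h import *
W0=np.load("scene0.npz")["W"]
im,d,W,_=grab("scene");s=ctrl.get_state();p=s["position"]
new=(np.abs(W-W0).max(-1)>.012)&(abs(W[...,1]-p[1])<.06)&(W[...,2]<p[2]+.09)&(W[...,0]>.5)&(W[...,0]<.68)
w=W[new]*1000
for z in range(60,150,8):
    q=w[abs(w[:,2]-z)<4]
    if len(q)>4: print(z,len(q),"x",np.percentile(q[:,0],[5,50,95]).round(0),"y",np.percentile(q[:,1],[2,50,98]).round(0))
a=cv2.resize(im[140:300,360:520],None,fx=3.7,fy=3.7,interpolation=cv2.INTER_CUBIC);cv2.imwrite("pics/c1.png",a[...,::-1])
E
python3 s.py 596 249.5 40
```

```text
92 17 x [577. 593. 596.] y [205. 275. 283.]
100 47 x [576. 594. 596.] y [205. 214. 283.]
108 50 x [577. 592. 595.] y [205. 275. 284.]
116 47 x [575. 590. 593.] y [204. 276. 285.]
124 49 x [578. 590. 592.] y [203. 276. 285.]
132 63 x [571. 587. 590.] y [202. 275. 287.]
140 79 x [571. 585. 589.] y [200. 276. 288.]
148 52 x [573. 585. 588.] y [199. 281. 289.]
t 20.07 p [595.2 245.6  63.5] yhead 89.71 z [ 0.197 -0.001 -0.98 ] f [0.8 0.9 0.7] g 61.0 0.0 j7 1.07
go cm [ 0.08  0.39 -2.35]
```

View pics/c1.png

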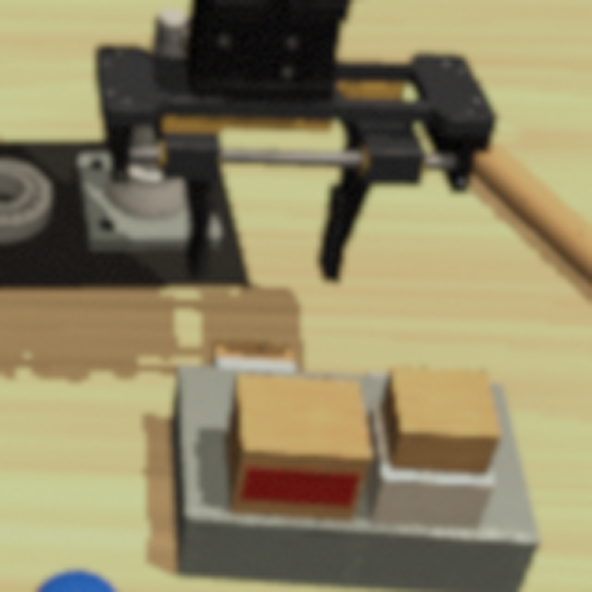

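The view shows the fingers straddling the carton line, with tips at z≈92. The real tip is thus 32 mm back along the tool axis from the reported TCP. Descending to the carton.

>>> {"op": "step_arm", "data": {
  "targets": [
    [0.7, 0.4, -1.5, 0, 0, 0, 0.7],
    [0, 0, -2, 0, 0, 0, 0.7],
    [0, 0, -2, 0, 0, 0, 0.7],
    [0, 0, -1.5, 0, 0, 0, 0.7],
    [0, 0, 0, 0, 0, 0, 0.7]
  ]
}}

```text
time: 20.48
position: [0.6033, 0.249, -0.0081]
tool_rot: [0.009, 2.944, -0.003]
ft_force: [-0.7, -1.0, -0.5]
grip_width: 0.702
grip_force: 0.0
```

```bash
python3 s.py 602.3 249.5 -22.5
```

```text
t 20.48 p [603.3 249.   -8.1] yhead 89.65 z [ 0.196 -0.003 -0.981] f [-0.7 -1.  -0.5] g 61.1 0.0 j7 1.07
go cm [-0.1   0.05 -1.44]
```

>>> {"op": "step_arm", "data": {
  "targets": [
    [-0.1, 0, -0.7, 0, 0, 0, 0.7],
    [0, 0, -0.6, 0, 0, 0, 0.7],
    [0, 0, 0, 0, 0, 0, 0.4],
    [0, 0, 0, 0, 0, 0, 0.4],
    [0, 0, 0, 0, 0, 0, 0.4]
  ],
  "force": 20
}}

```text
time: 20.9
position: [0.6027, 0.2509, -0.0181]
tool_rot: [0.005, 2.94, 0.002]
ft_force: [-0.0, 0.3, -1.0]
grip_width: 0.549
grip_force: 0.0
```

>>> {"op": "step_arm", "data": {
  "targets": [
    [0, 0, 0, 0, 0, 0, 0.4],
    [0, 0, 0, 0, 0, 0, 0.4],
    [0, 0, 0, 0, 0, 0, 0.4],
    [0, 0, 0, 0, 0, 0, 0.4],
    [0, 0, 0, 0, 0, 0, 0.4]
  ]
}}

```text
time: 21.32
position: [0.6026, 0.2508, -0.0183]
tool_rot: [0.005, 2.94, 0.001]
ft_force: [-0.5, -0.0, 3.9]
grip_width: 0.491
grip_force: 19.6
```

```bash
python3 s.py 602.3 249.5 -22.5
```

```text
t 21.32 p [602.6 250.8 -18.3] yhead 89.83 z [ 0.201  0.001 -0.98 ] f [-0.5 -0.   3.9] g 42.7 19.6 j7 1.07
go cm [-0.03 -0.13 -0.42]
```

>>> {"op": "step_arm", "data": {
  "targets": [
    [-0.5, 0, 0.1, 0, 0, 0, 0.4],
    [-1, 0, 0, 0, 0, 0, 0.4],
    [-1.5, 0, 0, 0, 0, 0, 0.4],
    [-1.5, 0, 0, 0, 0, 0, 0.4],
    [-1.5, 0, 0.5, 0, 0, 0, 0.4]
  ],
  "force": 30
}}

```text
time: 21.73
position: [0.5392, 0.2499, -0.0146]
tool_rot: [0.004, 2.944, -0.002]
ft_force: [-1.1, 0.2, -0.8]
grip_width: 0.484
grip_force: 29.5
```

>>> {"op": "step_arm", "data": {
  "targets": [
    [0, 0, 1.5, 0, 0, 0, 0.4],
    [0, 0, 2, 0, 0, 0, 0.4],
    [0, 0, 2, 0, 5.8, 0, 0.4],
    [0, 0, 0, 0, 5.7, 0, 0.4],
    [0, 0, 0, 0, 0, 0, 0.4]
  ]
}}

```text
time: 22.15
position: [0.5455, 0.2501, 0.0429]
tool_rot: [0.009, 3.141, 0.001]
ft_force: [1.3, -0.7, -1.1]
grip_width: 0.484
grip_force: 29.5
```

```bash
python3 - <<'E'
from h import *
for c in("top","scene"):
    im,d,W,_=grab(c)
    m=(W[...,2]>.03)&(W[...,2]<.12)&(W[...,0]>.48)&(W[...,0]<.61)&(W[...,1]>.2)&(W[...,1]<.3)&(im[...,0].astype(int)-im[...,2]>25)
    w=W[m]*1000; print(c,len(w)); 
    if len(w)>10: print(np.percentile(w,[2,50,98],axis=0).round(0).tolist()); t=w[w[:,2]>np.percentile(w[:,2],30)]; print("slope",np.polyfit(t[:,0],t[:,2],1).round(3))
    if c=="top": cv2.imwrite("pics/c2.png",cv2.resize(im[120:250,100:280],None,fx=4,fy=4)[...,::-1])
E
python3 s.py 602.3 249.5 -22.5
```

```text
top 0
scene 655
[[526.0, 226.0, 66.0], [577.0, 250.0, 90.0], [596.0, 279.0, 112.0]]
slope [-4.00000e-02  1.14448e+02]
t 22.25 p [541.6 249.7  40.8] yhead 89.74 z [-0.001 -0.001 -1.   ] f [-0.5 -0.3 -1.1] g 42.0 29.5 j7 1.15
go cm [ 6.07 -0.02 -6.33]
```

View pics/c2.png

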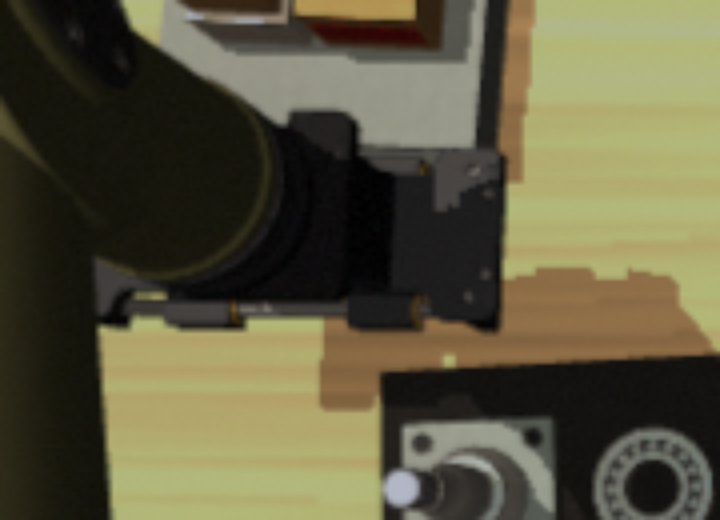

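The top view is blocked by the arm, but the scene depth agrees with the carton held level, about 70 mm long. Carrying it round the spindle while turning.

>>> {"op": "step_arm", "data": {
  "targets": [
    [1.6, -2.0, 0, 0, 0, 0, 0.4],
    [1.6, -2.0, 0, 0, 0, 0, 0.4],
    [1.6, -2.0, 0, 0, 0, 0, 0.4],
    [1.6, -2.0, 0, 0, 0, 0, 0.4],
    [0, -1.5, 0, 0, 0, -6.6, 0.4]
  ]
}}

```text
time: 22.67
position: [0.6067, 0.1531, 0.0411]
tool_rot: [0.189, 3.135, -0.003]
ft_force: [-0.4, -0.0, 0.5]
grip_width: 0.484
grip_force: 29.4
```

>>> {"op": "step_arm", "data": {
  "targets": [
    [0, -1.5, 0, 0, 0, -6.6, 0.4],
    [0, -1.5, 0, 0, 0, -6.6, 0.4],
    [0, -1.5, 0, 0, 0, -6.6, 0.4],
    [0, -1.5, 0, 0, 0, -6.6, 0.4],
    [0, -1.5, 0, 0, 0, -6.6, 0.4]
  ]
}}

```text
time: 23.08
position: [0.6035, 0.0807, 0.0407]
tool_rot: [-1.075, -2.95, 0.001]
ft_force: [0.5, 1.0, -1.2]
grip_width: 0.486
grip_force: 29.5
```

>>> {"op": "step_arm", "data": {
  "targets": [
    [0, -1.5, 0, 0, 0, -6.6, 0.4],
    [0, -1.5, 0, 0, 0, -6.6, 0.4],
    [0, -1.5, 0, 0, 0, -6.6, 0.4],
    [0, -1.5, 0, 0, 0, -6.6, 0.4],
    [0, -1.5, 0, 0, 0, -6.6, 0.4]
  ]
}}

```text
time: 23.5
position: [0.6036, 0.0061, 0.0407]
tool_rot: [-1.869, -2.523, 0.001]
ft_force: [-0.1, -0.1, -1.0]
grip_width: 0.486
grip_force: 29.5
```

>>> {"op": "step_arm", "data": {
  "targets": [
    [0, -1.5, 0, 0, 0, -6.6, 0.4],
    [-2.5, -0.5, 0, 0, 0, -6.6, 0.4],
    [-2.5, -0.5, 0, 0, 0, 0, 0.4],
    [-2.5, -0.5, 0, 0, 0, 0, 0.4],
    [-2.5, -0.5, 0, 0, 0, 0, 0.4]
  ]
}}

```text
time: 23.92
position: [0.5024, -0.0286, 0.0403]
tool_rot: [-2.139, -2.298, 0.002]
ft_force: [0.0, -0.7, -0.2]
grip_width: 0.482
grip_force: 29.5
```

```bash
python3 s.py 451.1 -25.3 10
```

```text
t 23.92 p [502.4 -28.6  40.3] yhead 4.09 z [-0.003  0.    -1.   ] f [ 0.  -0.7 -0.2] g 41.9 29.5 j7 0.17
go cm [-5.13  0.33 -3.03]
```

>>> {"op": "step_arm", "data": {
  "targets": [
    [-2.5, 0.15, 0, 0, 0, -0.6, 0.4],
    [-2.5, 0.15, -0.8, 0, 0, 0, 0.4],
    [0, 0, -1, 0, 0, 0, 0.4],
    [0, 0, -1, 0, 0, 0, 0.4],
    [0, 0, 0, 0, 0, 0, 0.4]
  ]
}}

```text
time: 24.33
position: [0.4539, -0.0256, 0.0118]
tool_rot: [-2.151, -2.287, 0.003]
ft_force: [-1.6, 0.2, -0.6]
grip_width: 0.481
grip_force: 29.5
```

```bash
python3 - <<'E'
from h import *
im,d,W,_=grab("scene")
w=W.reshape(-1,3)*1000;rgb=im.reshape(-1,3).astype(int)
m=(w[:,2]>20)&(w[:,2]<80)&(w[:,0]>420)&(w[:,0]<480)&(w[:,1]>-105)&(w[:,1]<5)&(rgb.max(1)>70)
for z in range(24,80,6):
    q=w[m&(abs(w[:,2]-z)<3)]
    if len(q)>8: print(z,len(q),"x",np.percentile(q[:,0],[2,98]).round(0),"y",np.percentile(q[:,1],[1,5,95,99]).round(0))
cv2.imwrite("pics/c3.png",cv2.resize(im[130:270,180:430],None,fx=3,fy=3)[...,::-1])
E
python3 s.py 451.1 -25.3 -15
```

```text
36 25 x [472. 476.] y [-75. -73. -15.  -8.]
42 40 x [472. 477.] y [-75. -73.  -9.  -7.]
48 42 x [472. 477.] y [-74. -72.  -7.  -7.]
54 32 x [471. 477.] y [-74. -73.  -9.  -7.]
60 19 x [450. 478.] y [-77. -76. -71. -71.]
t 24.38 p [455.  -26.1  12.7] yhead 3.46 z [-0.002 -0.001 -1.   ] f [ 0.7 -0.9 -0.4] g 42.0 29.5 j7 0.12
go cm [-0.39  0.08 -2.77]
```

View pics/c3.png

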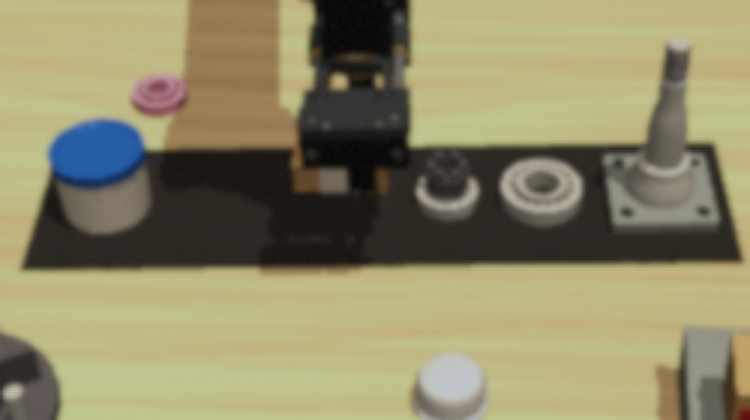

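The view shows the carton held level over the mat at (340,178), long side along the row, centre at y≈-41 as wanted. Lowering.

>>> {"op": "step_arm", "data": {
  "targets": [
    [-0.2, 0, -1, 0, 0, 0, 0.4],
    [0, 0, -1, 0, 0, 0, 0.4],
    [0, 0, -0.6, 0, 0, 0, 0.4],
    [0, 0, 0, 0, 0, 0, 0.4],
    [0, 0, 0, 0, 0, 0, 0.4]
  ]
}}

```text
time: 24.8
position: [0.4536, -0.0268, -0.0128]
tool_rot: [-2.154, -2.286, 0.003]
ft_force: [0.4, -0.5, -0.9]
grip_width: 0.484
grip_force: 29.5
```

```bash
python3 s.py 451.1 -25.3 -18
```

```text
t 24.8 p [453.6 -26.8 -12.8] yhead 3.4 z [-0.001 -0.001 -1.   ] f [ 0.4 -0.5 -0.9] g 42.1 29.5 j7 0.15
go cm [-0.25  0.15 -0.52]
```

>>> {"op": "step_arm", "data": {
  "targets": [
    [-0.2, 0.1, -0.2, 0, 0, 0, 0.4],
    [0, 0, -0.1, 0, 0, 0, 0.4],
    [0, 0, 0, 0, 0, 0, 0.4],
    [0, 0, 0, 0, 0, 0, 0.4],
    [0, 0, 0, 0, 0, 0, 0.4]
  ]
}}

```text
time: 25.22
position: [0.4522, -0.0254, -0.0148]
tool_rot: [2.154, 2.287, 0.001]
ft_force: [-0.4, -0.4, -1.0]
grip_width: 0.481
grip_force: 29.5
```

```bash
python3 - <<'E'
from h import *
im,d,W,_=grab("scene")
w=W.reshape(-1,3)*1000;rgb=im.reshape(-1,3).astype(int)
m=(w[:,2]>-5)&(w[:,2]<60)&(w[:,0]>465)&(w[:,0]<480)&(w[:,1]>-105)&(w[:,1]<5)&(rgb.max(1)>70)
q=w[m];print(np.percentile(q[:,2],[1,3,97]),np.percentile(q[:,1],[1,99]))
for y in(-70,-55,-40,-25,-12):
    k=q[abs(q[:,1]-y)<5]; 
    if len(k): print(y,len(k),k[:,2].min().round(1),k[:,2].max().round(1))
E
python3 s.py 451.1 -25.3 -18
```

```text
[ 5.18208394  7.87344821 33.49956672] [-76.16926645  -7.55222342]
-70 37 8.8 34.9
-55 25 10.3 28.9
-40 26 6.8 27.4
-12 15 10.4 27.3
t 25.27 p [452.2 -25.4 -14.8] yhead 3.42 z [ 0.001  0.    -1.   ] f [ 0.7  0.2 -1.4] g 41.9 29.5 j7 0.15
go cm [-0.11  0.01 -0.32]
```

>>> {"op": "step_arm", "data": {
  "targets": [
    [-0.1, 0, -0.1, 0, 0, 0, 0.4],
    [0, 0, -0.1, 0, 0, 0, 0.4],
    [0, 0, 0, 0, 0, 0, 0.4],
    [0, 0, 0, 0, 0, 0, 0.4],
    [0, 0, 0, 0, 0, 0, 0.4]
  ]
}}

```text
time: 25.68
position: [0.451, -0.0255, -0.0171]
tool_rot: [2.154, 2.287, -0.0]
ft_force: [0.1, 0.0, -1.2]
grip_width: 0.482
grip_force: 29.5
```

>>> {"op": "step_arm", "data": {
  "targets": [
    [0, 0, -0.1, 0, 0, 0, 0.4],
    [0, 0, 0, 0, 0, 0, 0.4],
    [0, 0, 0, 0, 0, 0, 0.4],
    [0, 0, 0, 0, 0, 0, 0.4],
    [0, 0, 0, 0, 0, 0, 0.4]
  ]
}}

```text
time: 26.1
position: [0.4511, -0.0254, -0.0181]
tool_rot: [2.154, 2.287, 0.0]
ft_force: [-0.4, -0.5, -1.6]
grip_width: 0.484
grip_force: 29.5
```

```bash
python3 s.py 451.1 -25.3 -18
```

```text
t 26.1 p [451.1 -25.4 -18.1] yhead 3.42 z [ 0. -0. -1.] f [-0.4 -0.5 -1.6] g 42.1 29.5 j7 0.15
go cm [0.   0.01 0.01]
```

>>> {"op": "step_arm", "data": {
  "targets": [
    [0, 0, -0.1, 0, 0, 0, 0.4],
    [0, 0, 0, 0, 0, 0, 0.4],
    [0, 0, 0, 0, 0, 0, 0.4],
    [0, 0, 0, 0, 0, 0, 0.4],
    [0, 0, 0, 0, 0, 0, 0.4]
  ]
}}

```text
time: 26.52
position: [0.4511, -0.0254, -0.0184]
tool_rot: [-2.154, -2.286, -0.0]
ft_force: [-2.9, 0.3, 7.4]
grip_width: 0.484
grip_force: 29.5
```

```bash
python3 s.py 451.1 -25.3 -18
```

```text
t 26.52 p [451.1 -25.4 -18.4] yhead 3.41 z [-0.  0. -1.] f [-2.9  0.3  7.4] g 42.1 29.5 j7 0.16
go cm [-0.    0.01  0.04]
```

>>> {"op": "step_arm", "data": {
  "targets": [
    [0, 0, 0.03, 0, 0, 0, 0.4],
    [0, 0, 0, 0, 0, 0, 0.75],
    [0, 0, 0, 0, 0, 0, 0.75],
    [0, 0, 0, 0, 0, 0, 0.75],
    [0, 0, 0, 0, 0, 0, 0.75]
  ]
}}

```text
time: 26.93
position: [0.4511, -0.0254, -0.0188]
tool_rot: [2.154, 2.287, 0.0]
ft_force: [0.0, 0.1, -0.6]
grip_width: 0.692
grip_force: 0.0
```

>>> {"op": "step_arm", "data": {
  "targets": [
    [0, 0, 1, 0, 0, 0, 0.75],
    [0, 0, 2.5, 0, 0, 0, 0.75],
    [0, 0, 3, 0, 0, 0, 0.8],
    [2.8, 1.06, 1, 0, 0, 0, 0.8],
    [2.8, 1.06, 0, 0, 0, 0, 0.8]
  ]
}}

```text
time: 27.35
position: [0.5102, -0.0037, 0.0611]
tool_rot: [2.154, 2.283, 0.014]
ft_force: [1.0, -0.1, 0.9]
grip_width: 0.794
grip_force: 0.0
```

>>> {"op": "step_arm", "data": {
  "targets": [
    [2.8, 1.06, 0, 0, 0, 0, 0.8],
    [2.8, 1.06, 0, 0, 0, 0, 0.8],
    [2.8, 1.06, 0, 0, 0, 0, 0.8],
    [2.8, 1.06, 0, 0, 0, 0, 0.8],
    [2.8, 1.06, 0, 0, 0, 0, 0.8]
  ]
}}

```text
time: 27.77
position: [0.6483, 0.0497, 0.0568]
tool_rot: [2.154, 2.287, 0.0]
ft_force: [0.2, -0.8, 0.2]
grip_width: 0.802
grip_force: 0.0
```

>>> {"op": "step_arm", "data": {
  "targets": [
    [0, 0, 0, 0, 0, 0, 0.8],
    [0, 0, 0, 0, 0, 0, 0.8],
    [0, 0, 0, 0, 0, 0, 0.8],
    [0, 0, 0, 0, 0, 0, 0.8],
    [0, 0, 0, 0, 0, 0, 0.8]
  ]
}}

```text
time: 28.18
position: [0.6463, 0.0481, 0.0568]
tool_rot: [-2.155, -2.285, -0.001]
ft_force: [0.4, 0.4, -0.3]
grip_width: 0.799
grip_force: 0.0
```

```bash
python3 chk.py carton nut large; python3 s.py 647.5 49 -25
```

```text
top
carton 711 circ [450.6 -41.4  39.7] rect [ 4.506e+02 -4.150e+01  4.110e+01  6.810e+01  3.000e-01] z95 31.9
  along 244.1 across -1.5
nut 116 circ [445.8  38.5  17. ] rect [4.457e+02 3.840e+01 2.860e+01 3.070e+01 2.000e-01] z95 43.3
  along 164.1 across -1.6
scene
carton 427 circ [451.8 -42.   39.7] rect [ 4.513e+02 -4.190e+01  4.640e+01  7.040e+01  4.000e-01] z95 31.6
  along 244.6 across -0.7
large 351 circ [444.5 109.6  32.3] rect [445.3 109.7  58.1  61.1  88.9] z95 22.6
  along 92.9 across 2.2
t 28.28 p [646.5  48.4  56.8] yhead 3.38 z [ 0.     0.001 -1.   ] f [ 0.8 -0.1 -0.1] g 69.8 0.0 j7 0.14
go cm [ 0.1   0.06 -8.18]
```

>>> {"op": "step_arm", "data": {
  "targets": [
    [0.1, 0.05, -1, 0, 0, 0, 0.8],
    [0, 0, -2, 0, 0, 0, 0.8],
    [0, 0, -2, 0, 0, 0, 0.8],
    [0, 0, -2, 0, 0, 0, 0.8],
    [0, 0, -0.8, 0, 0, 0, 0.8]
  ]
}}

```text
time: 28.7
position: [0.6454, 0.0492, -0.0253]
tool_rot: [-2.152, -2.285, 0.006]
ft_force: [-0.8, 0.0, -0.7]
grip_width: 0.802
grip_force: 0.0
```

>>> {"op": "step_arm", "data": {
  "targets": [
    [0, 0, -0.2, 0, 0, 0, 0.8],
    [0, 0, 0, 0, 0, 0, 0.8],
    [0, 0, 0, 0, 0, 0, 0.8],
    [0, 0, 0, 0, 0, 0, 0.8],
    [0, 0, 0, 0, 0, 0, 0.8]
  ]
}}

```text
time: 29.12
position: [0.6491, 0.0493, -0.0225]
tool_rot: [2.153, 2.286, 0.003]
ft_force: [0.7, -0.1, -0.1]
grip_width: 0.799
grip_force: 0.0
```

```bash
python3 s.py 647.5 49 -25
```

```text
t 29.12 p [649.1  49.3 -22.5] yhead 3.42 z [ 0.002  0.    -1.   ] f [ 0.7 -0.1 -0.1] g 69.5 0.0 j7 0.17
go cm [-0.16 -0.03 -0.25]
```

>>> {"op": "step_arm", "data": {
  "targets": [
    [-0.1, 0, -0.2, 0, 0, 0, 0.8],
    [0, 0, 0, 0, 0, 0, 0.4],
    [0, 0, 0, 0, 0, 0, 0.4],
    [0, 0, 0, 0, 0, 0, 0.4],
    [0, 0, 0, 0, 0, 0, 0.4]
  ],
  "force": 18
}}

```text
time: 29.53
position: [0.6471, 0.0493, -0.0257]
tool_rot: [2.154, 2.287, 0.0]
ft_force: [0.9, -0.3, -0.7]
grip_width: 0.583
grip_force: 0.3
```

>>> {"op": "step_arm", "data": {
  "targets": [
    [0, 0, 0, 0, 0, 0, 0.4],
    [0, 0, 0, 0, 0, 0, 0.4],
    [0, 0, 0, 0, 0, 0, 0.4],
    [0, 0, 0, 0, 0, 0, 0.4],
    [0, 0, 0, 0, 0, 0, 0.4]
  ]
}}

```text
time: 29.95
position: [0.6471, 0.0493, -0.0257]
tool_rot: [2.154, 2.287, 0.0]
ft_force: [-1.6, -0.1, 0.6]
grip_width: 0.537
grip_force: 16.6
```

```bash
python3 s.py 457 -122.8 20
```

```text
t 29.95 p [647.1  49.3 -25.7] yhead 3.42 z [ 0. -0. -1.] f [-1.6 -0.1  0.6] g 46.7 16.6 j7 0.17
go cm [-19.01 -17.21   4.57]
```

>>> {"op": "step_arm", "data": {
  "targets": [
    [0, 0, 2, 0, 0, 0, 0.4],
    [0, 0, 2.5, 0, 0, 0, 0.4],
    [-2.38, -2.15, 2, 0, 0, 0, 0.4],
    [-2.38, -2.15, 0, 0, 0, 0, 0.4],
    [-2.38, -2.15, 0, 0, 0, 0, 0.4]
  ]
}}

```text
time: 30.37
position: [0.576, -0.0159, 0.0405]
tool_rot: [2.152, 2.286, 0.003]
ft_force: [-0.9, -0.9, -0.0]
grip_width: 0.538
grip_force: 16.6
```

>>> {"op": "step_arm", "data": {
  "targets": [
    [-2.38, -2.15, 0, 0, 0, 0, 0.4],
    [-2.38, -2.15, 0, 0, 0, 0, 0.4],
    [-2.38, -2.15, 0, 0, 0, 0, 0.4],
    [-2.38, -2.15, 0, 0, 0, 0, 0.4],
    [-2.38, -2.15, 0, 0, 0, 0, 0.4]
  ]
}}

```text
time: 30.78
position: [0.4551, -0.1236, 0.039]
tool_rot: [-2.154, -2.287, -0.0]
ft_force: [0.3, -0.7, -0.5]
grip_width: 0.537
grip_force: 16.6
```

>>> {"op": "step_arm", "data": {
  "targets": [
    [0, 0, -2, 0, 0, 0, 0.4],
    [0, 0, -2, 0, 0, 0, 0.4],
    [0, 0, -0.5, 0, 0, 0, 0.4],
    [0, 0, 0, 0, 0, 0, 0.4],
    [0, 0, 0, 0, 0, 0, 0.4]
  ]
}}

```text
time: 31.2
position: [0.4567, -0.1228, -0.0056]
tool_rot: [2.154, 2.287, -0.001]
ft_force: [0.6, 0.5, -1.8]
grip_width: 0.538
grip_force: 16.6
```

```bash
python3 s.py 456.8 -122.4 -21.5
```

```text
t 31.2 p [ 456.7 -122.8   -5.6] yhead 3.44 z [-0.001 -0.001 -1.   ] f [ 0.6  0.5 -1.8] g 46.8 16.6 j7 0.39
go cm [ 0.01  0.04 -1.59]
```

>>> {"op": "step_arm", "data": {
  "targets": [
    [0, 0.03, -0.8, 0, 0, 0, 0.4],
    [0, 0, -0.6, 0, 0, 0, 0.4],
    [0, 0, -0.1, 0, 0, 0, 0.4],
    [0, 0, 0, 0, 0, 0, 0.4],
    [0, 0, 0, 0, 0, 0, 0.4]
  ]
}}

```text
time: 31.62
position: [0.4566, -0.1225, -0.0208]
tool_rot: [2.154, 2.287, -0.0]
ft_force: [0.4, -1.0, -0.2]
grip_width: 0.535
grip_force: 16.6
```

>>> {"op": "step_arm", "data": {
  "targets": [
    [0, 0, 0, 0, 0, 0, 0.4],
    [0, 0, 0, 0, 0, 0, 0.4],
    [0, 0, 0, 0, 0, 0, 0.4],
    [0, 0, 0, 0, 0, 0, 0.4],
    [0, 0, 0, 0, 0, 0, 0.4]
  ]
}}

```text
time: 32.03
position: [0.4567, -0.1224, -0.0207]
tool_rot: [2.154, 2.287, 0.0]
ft_force: [-0.5, 0.1, -0.4]
grip_width: 0.536
grip_force: 16.6
```

```bash
python3 s.py 456.8 -122.4 -21.7
```

```text
t 32.03 p [ 456.7 -122.4  -20.7] yhead 3.42 z [ 0. -0. -1.] f [-0.5  0.1 -0.4] g 46.6 16.6 j7 0.42
go cm [ 0.01  0.   -0.1 ]
```

Lower 1 mm, release, rise, then move aside to look.

>>> {"op": "step_arm", "data": {
  "targets": [
    [0, 0, -0.09, 0, 0, 0, 0.4],
    [0, 0, 0, 0, 0, 0, 0.4],
    [0, 0, 0, 0, 0, 0, 0.75],
    [0, 0, 0, 0, 0, 0, 0.75],
    [0, 0, 0, 0, 0, 0, 0.75]
  ]
}}

```text
time: 32.45
position: [0.4567, -0.1225, -0.0216]
tool_rot: [2.154, 2.287, 0.0]
ft_force: [-0.1, -0.1, 0.7]
grip_width: 0.68
grip_force: 0.0
```

>>> {"op": "step_arm", "data": {
  "targets": [
    [0, 0, 0, 0, 0, 0, 0.75],
    [0, 0, 1, 0, 0, 0, 0.75],
    [0, 0, 2.5, 0, 0, 0, 0.75],
    [0, 0, 3, 0, 0, 0, 0.75],
    [3, 0, 2, 0, 0, 0, 0.75]
  ]
}}

```text
time: 32.87
position: [0.483, -0.1231, 0.066]
tool_rot: [-2.156, -2.281, -0.003]
ft_force: [1.0, -0.8, -0.6]
grip_width: 0.747
grip_force: 0.0
```

>>> {"op": "step_arm", "data": {
  "targets": [
    [3, 0, 1, 0, 0, 0, 0.75],
    [3, 0, 0, 0, 0, 0, 0.75],
    [3, 0, 0, 0, 0, 0, 0.75],
    [3, 0, 0, 0, 0, 0, 0.75],
    [3, 0, 0, 0, 0, 0, 0.75]
  ]
}}

```text
time: 33.28
position: [0.6381, -0.122, 0.0741]
tool_rot: [2.153, 2.287, 0.0]
ft_force: [0.3, -0.4, 1.4]
grip_width: 0.752
grip_force: 0.0
```

```bash
python3 chk.py large small nut carton cap; python3 - <<'E'
from m import *
im,_,W,_=grab("top")
w=mask(W,(.4515,-.041),.06,.026,.045)*1000
# long edges: fit x-extremes as function of y
ys=np.arange(-70,-12,4.);e=[[np.percentile(w[abs(w[:,1]-y)<3][:,0],p) for y in ys] for p in(3,97)]
print("edge slopes deg",[np.degrees(np.arctan(np.polyfit(ys,q,1)[0])).round(2) for q in e],"row -3.4")
E
python3 s.py; cp pics/last_scene.png pics/r1.png
```

```text
top
large 514 circ [442.5 111.   30.9] rect [442.5 110.6  59.6  59.9  46.1] z95 22.7
  along 91.9 across -0.6
small 142 circ [446.2  39.1  23.2] rect [447.3  41.4  38.5  45.9  67.6] z95 17.2
  along 161.2 across 0.2
nut 116 circ [445.7  38.4  16.8] rect [445.8  38.5  28.6  30.7   0.9] z95 42.9
  along 164.0 across -1.5
scene
large 354 circ [443.2 109.8  32.5] rect [443.8 109.8  58.   62.6  88.7] z95 22.8
  along 92.7 across 0.7
small 121 circ [448.5  37.9  23.8] rect [452.8  38.6  37.9  44.9   6.4] z95 16.9
  along 164.3 across 5.5
nut 131 circ [449.1  37.8  17.2] rect [449.   38.2  32.2  30.2  31.4] z95 43.2
  along 164.5 across 1.7
carton 434 circ [454.5 -51.5  47.9] rect [453.  -53.1  45.4  92.9   2.4] z95 31.9
  along 255.8 across 0.4
cap 265 circ [ 460.4 -120.7   22.6] rect [ 460.3 -117.9   36.8   44.    87.8] z95 35.4
  along 321.0 across 3.8
t 33.43 p [ 637.8 -122.1   73.1] yhead 3.5 z [-0.001 -0.002 -1.   ] f [-0.2  0.1  0.4] g 65.6 0.0 j7 0.43Traceback (most recent call last):
  File "<stdin>", line 5, in <module>
    return _quantile_unchecked(
        a, q, axis, out, overwrite_input, method, keepdims, weights)
    return _ureduce(a,
                    func=_quantile_ureduce_func,
    ...<5 lines>...
                    overwrite_input=overwrite_input,
                    method=method)
    r = func(a, **kwargs)
    result = _quantile(arr,
                       quantiles=q,
    ...<2 lines>...
                       out=out,
                       weights=wgt)
    slices_having_nans = np.isnan(arr[-1, ...])
                                  ~~~^^^^^^^^^
IndexError: index -1 is out of bounds for axis 0 with size 0
```

View pics/last_top.png

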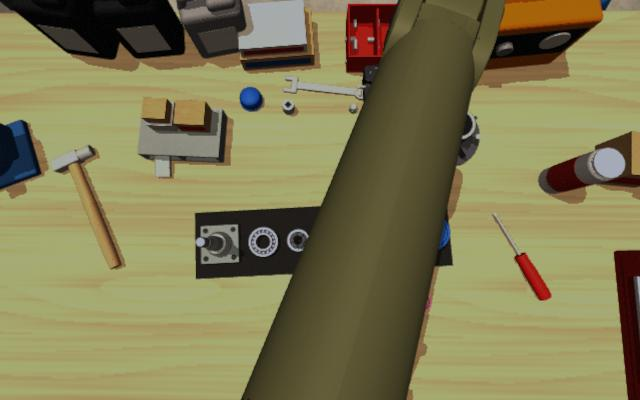

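The arm (400,200) hides the row's far end; I'll shift it to y≈+0.1 and measure.

>>> {"op": "step_arm", "data": {
  "targets": [
    [0, 3.5, 0, 0, 0, 0, 0.75],
    [0, 3.5, 0, 0, 0, 0, 0.75],
    [0, 3.5, 0, 0, 0, 0, 0.75],
    [0, 3.5, 0, 0, 0, 0, 0.75],
    [0, 3.5, 0, 0, 0, 0, 0.75]
  ]
}}

```text
time: 33.85
position: [0.6352, 0.0534, 0.0742]
tool_rot: [-2.155, -2.285, -0.0]
ft_force: [0.3, 0.7, -1.1]
grip_width: 0.751
grip_force: 0.0
```

```bash
sed -i 's/"carton":(.4523,-.041,.06,.022/"carton":(.4523,-.041,.046,.022/' chk.py; python3 chk.py carton cap; python3 - <<'E'
from m import *
im,_,W,_=grab("top")
w=mask(W,(.4515,-.041),.05,.026,.045)*1000
ys=np.arange(-70,-12,4.);e=[[np.percentile(w[abs(w[:,1]-y)<3][:,0],p) for y in ys] for p in(3,97)]
print("edge slopes deg",[np.degrees(np.arctan(np.polyfit(ys,q,1)[0])).round(2) for q in e],"row -3.4")
cv2.imwrite("pics/r2.png",cv2.resize(im[190:290,180:470],None,fx=2.7,fy=2.7,interpolation=cv2.INTER_CUBIC)[...,::-1])
E
python3 s.py 453.5 -41 -15
```

```text
top
carton 709 circ [450.5 -41.4  39.6] rect [ 4.506e+02 -4.140e+01  4.110e+01  6.780e+01  2.000e-01] z95 31.6
  along 244.0 across -1.4
cap 415 circ [ 456.  -121.7   23.4] rect [ 455.4 -121.2   45.4   44.7    0.5] z95 35.6
  along 324.0 across -1.3
scene
carton 439 circ [452.8 -42.1  39.6] rect [452.2 -41.6  69.8  45.8  89.9] z95 31.8
  along 244.4 across 0.2
cap 302 circ [ 459.  -122.9   23.7] rect [ 460.7 -123.4   46.6   42.7   84.8] z95 35.6
  along 326.5 across 3.8
edge slopes deg [np.float64(-0.71), np.float64(-0.34)] row -3.4
t 34.0 p [635.3  57.3  73.8] yhead 3.8 z [-0.001  0.002 -1.   ] f [-0.3 -0.5  0.7] g 65.0 0.0 j7 0.13
go cm [-18.18  -9.83  -8.88]
```

View pics/r2.png

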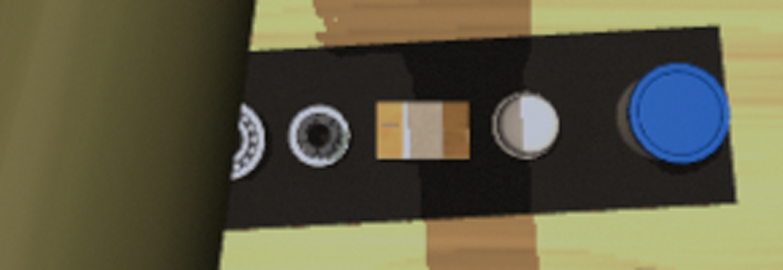

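The crop shows the row: small bearing with nut (319,135), carton (422,130), cap (525,125). The carton is about 3° off the row line, so I'll regrip it at its centre and turn it.

>>> {"op": "step_arm", "data": {
  "targets": [
    [-2.6, -1.4, 0, 0, 0, -1.5, 0.75],
    [-2.6, -1.4, 0, 0, 0, -1.5, 0.75],
    [-2.6, -1.4, 0, 0, 0, 0, 0.75],
    [-2.6, -1.4, 0, 0, 0, 0, 0.75],
    [-2.6, -1.4, 0, 0, 0, 0, 0.75]
  ]
}}

```text
time: 34.42
position: [0.5041, -0.0201, 0.0732]
tool_rot: [-2.216, -2.226, 0.001]
ft_force: [0.5, -0.5, 0.7]
grip_width: 0.748
grip_force: 0.0
```

>>> {"op": "step_arm", "data": {
  "targets": [
    [-2.6, -1.4, 0, 0, 0, 0, 0.75],
    [-2.6, -1.4, 0, 0, 0, 0, 0.75],
    [0, 0, -1.5, 0, 0, 0, 0.75],
    [0, 0, -1.5, 0, 0, 0, 0.75],
    [0, 0, 0, 0, 0, 0, 0.75]
  ]
}}

```text
time: 34.83
position: [0.4512, -0.047, 0.0417]
tool_rot: [-2.215, -2.224, 0.003]
ft_force: [-0.7, 0.4, 0.5]
grip_width: 0.747
grip_force: 0.0
```

>>> {"op": "step_arm", "data": {
  "targets": [
    [0, 0, 0, 0, 0, 0, 0.75],
    [0, 0, 0, 0, 0, 0, 0.75],
    [0, 0, 0, 0, 0, 0, 0.75],
    [0, 0, 0, 0, 0, 0, 0.75],
    [0, 0, 0, 0, 0, 0, 0.75]
  ]
}}

```text
time: 35.25
position: [0.455, -0.0455, 0.0437]
tool_rot: [2.213, 2.229, 0.0]
ft_force: [0.4, 0.4, -0.2]
grip_width: 0.75
grip_force: 0.0
```

```bash
python3 s.py 452.0 -41.2 -19
```

```text
t 35.25 p [455.  -45.5  43.7] yhead 0.43 z [ 0.001 -0.    -1.   ] f [ 0.4  0.4 -0.2] g 65.3 0.0 j7 0.08
go cm [-0.3   0.43 -6.27]
```

>>> {"op": "step_arm", "data": {
  "targets": [
    [-0.3, 0.4, -1, 0, 0, 0, 0.75],
    [0, 0, -2, 0, 0, 0, 0.75],
    [0, 0, -2, 0, 0, 0, 0.75],
    [0, 0, -1.2, 0, 0, 0, 0.75],
    [0, 0, 0, 0, 0, 0, 0.75]
  ]
}}

```text
time: 35.67
position: [0.4486, -0.0413, -0.0215]
tool_rot: [-2.211, -2.228, 0.008]
ft_force: [0.1, 0.3, -0.2]
grip_width: 0.749
grip_force: 0.0
```

>>> {"op": "step_arm", "data": {
  "targets": [
    [0, 0, 0, 0, 0, 0, 0.4],
    [0, 0, 0, 0, 0, 0, 0.4],
    [0, 0, 0, 0, 0, 0, 0.4],
    [0, 0, 0, 0, 0, 0, 0.4],
    [0, 0, 0, 0, 0, 0, 0.4]
  ]
}}

```text
time: 36.08
position: [0.4522, -0.0413, -0.018]
tool_rot: [2.213, 2.229, 0.002]
ft_force: [-0.0, -0.7, 3.1]
grip_width: 0.478
grip_force: 18.0
```

>>> {"op": "step_arm", "data": {
  "targets": [
    [0, 0, 0, 0, 0, 0, 0.4],
    [0, 0, 0, 0, 0, 0, 0.4],
    [0, 0, 0, 0, 0, 0, 0.4],
    [0, 0, 0, 0, 0, 0, 0.4],
    [0, 0, 0, 0, 0, 0, 0.4]
  ]
}}

```text
time: 36.5
position: [0.4523, -0.0413, -0.018]
tool_rot: [2.213, 2.229, 0.002]
ft_force: [-1.1, 0.4, 6.0]
grip_width: 0.482
grip_force: 18.0
```

```bash
python3 s.py 452.0 -41 -19
```

```text
t 36.5 p [452.3 -41.3 -18. ] yhead 0.42 z [ 0.001  0.001 -1.   ] f [-1.1  0.4  6. ] g 41.9 18.0 j7 0.16
go cm [-0.03  0.03 -0.1 ]
```

>>> {"op": "step_arm", "data": {
  "targets": [
    [0, 0, 0.2, 0, 0, 0, 0.4],
    [0, 0, 0, 0, 0, 1.5, 0.4],
    [0, 0, 0, 0, 0, 1.5, 0.4],
    [0, 0, 0, 0, 0, 0, 0.4],
    [0, 0, 0, 0, 0, 0, 0.4]
  ]
}}

```text
time: 36.92
position: [0.4513, -0.0415, -0.0168]
tool_rot: [-2.155, -2.286, 0.0]
ft_force: [0.6, -0.7, -1.3]
grip_width: 0.486
grip_force: 18.0
```

>>> {"op": "step_arm", "data": {
  "targets": [
    [0, 0, -0.1, 0, 0, 0, 0.4],
    [0, 0, -0.1, 0, 0, 0, 0.4],
    [0, 0, 0, 0, 0, 0, 0.4],
    [0, 0, 0, 0, 0, 0, 0.4],
    [0, 0, 0, 0, 0, 0, 0.4]
  ]
}}

```text
time: 37.33
position: [0.4515, -0.0414, -0.018]
tool_rot: [-2.154, -2.285, 0.0]
ft_force: [-3.6, -0.4, 8.4]
grip_width: 0.479
grip_force: 18.0
```

```bash
python3 s.py 452.3 -41 -18
```

```text
t 37.33 p [451.5 -41.4 -18. ] yhead 3.39 z [-0.001  0.001 -1.   ] f [-3.6 -0.4  8.4] g 41.7 18.0 j7 0.21
go cm [0.08 0.04 0.  ]
```

Release, rise and retreat to a pose that leaves the row in view.

>>> {"op": "step_arm", "data": {
  "targets": [
    [0, 0, 0.05, 0, 0, 0, 0.4],
    [0, 0, 0, 0, 0, 0, 0.75],
    [0, 0, 0, 0, 0, 0, 0.75],
    [0, 0, 0, 0, 0, 0, 0.75],
    [0, 0, 0, 0, 0, 0, 0.75]
  ]
}}

```text
time: 37.75
position: [0.4516, -0.0415, -0.0183]
tool_rot: [2.154, 2.287, -0.0]
ft_force: [-0.2, 0.3, 0.2]
grip_width: 0.689
grip_force: 0.0
```

>>> {"op": "step_arm", "data": {
  "targets": [
    [0, 0, 1, 0, 0, 0, 0.75],
    [0, 0, 3, 0, 0, 0, 0.75],
    [0, 0, 3, 0, 0, 0, 0.75],
    [0, 0, 3, 0, 0, 0, 0.75],
    [3, 0, 3, 0, 0, 0, 0.75]
  ]
}}

```text
time: 38.17
position: [0.4766, -0.0417, 0.113]
tool_rot: [-2.152, -2.281, -0.001]
ft_force: [0.1, -0.3, -0.3]
grip_width: 0.749
grip_force: 0.0
```

>>> {"op": "step_arm", "data": {
  "targets": [
    [3, 1, 1, 0, 0, 0, 0.75],
    [3, 1, 0, 0, 0, 0, 0.75],
    [3, 1, 0, 0, 0, 0, 0.75],
    [2, 3, 0, 0, 0, 0, 0.75],
    [2, 3, 0, 0, 0, 0, 0.75]
  ]
}}

```text
time: 38.58
position: [0.6125, 0.0479, 0.1221]
tool_rot: [2.157, 2.282, -0.0]
ft_force: [0.4, -0.0, -0.1]
grip_width: 0.751
grip_force: 0.0
```

>>> {"op": "step_arm", "data": {
  "targets": [
    [0, 3, 0, 0, 0, 0, 0.75],
    [0, 0, 0, 0, 0, 0, 0.75],
    [0, 0, 0, 0, 0, 0, 0.75],
    [0, 0, 0, 0, 0, 0, 0.75],
    [0, 0, 0, 0, 0, 0, 0.75]
  ]
}}

```text
time: 39.0
position: [0.6109, 0.0768, 0.1219]
tool_rot: [2.156, 2.284, -0.0]
ft_force: [0.2, 0.0, 0.4]
grip_width: 0.75
grip_force: 0.0
```

```bash
python3 chk.py large nut carton cap; python3 - <<'E'
import cv2
im=cv2.imread("pics/last_scene.png");cv2.imwrite("pics/r3.png",cv2.resize(im[130:290,170:520],None,fx=2.2,fy=2.2,interpolation=cv2.INTER_CUBIC))
E
python3 s.py
```

```text
top
large 417 circ [442.4 110.9  30.7] rect [4.430e+02 1.059e+02 6.030e+01 4.850e+01 4.000e-01] z95 22.7
  along 96.5 across -0.3
nut 116 circ [445.8  38.5  17. ] rect [4.457e+02 3.850e+01 2.850e+01 3.080e+01 3.000e-01] z95 42.6
  along 164.0 across -1.6
carton 701 circ [450.5 -41.2  40.2] rect [450.7 -41.   42.1  69.9   3.3] z95 31.7
  along 243.6 across -1.3
cap 413 circ [ 455.8 -121.8   23.3] rect [ 455.5 -121.    44.1   45.6   89.1] z95 35.5
  along 323.8 across -1.2
scene
large 74 circ [452.7 117.   27.5] rect [460.4 122.6  20.8  55.1  35.7] z95 20.2
  along 81.0 across 18.1
nut 31 circ [450.1  27.9  13.1] rect [450.6  25.2  26.    8.3   9.1] z95 41.6
  along 177.6 across 2.5
carton 444 circ [451.3 -41.1  40.1] rect [451.9 -41.9  48.4  70.4   2.1] z95 32.0
  along 244.6 across -0.1
cap 305 circ [ 457.8 -122.7   24.6] rect [ 459.4 -122.1   41.5   45.1   23.3] z95 35.3
  along 325.2 across 2.7
t 39.1 p [611.   76.9 121.8] yhead 3.28 z [ 0. -0. -1.] f [-0.1  0.4 -0.4] g 65.4 0.0 j7 0.06
```

View pics/r3.png

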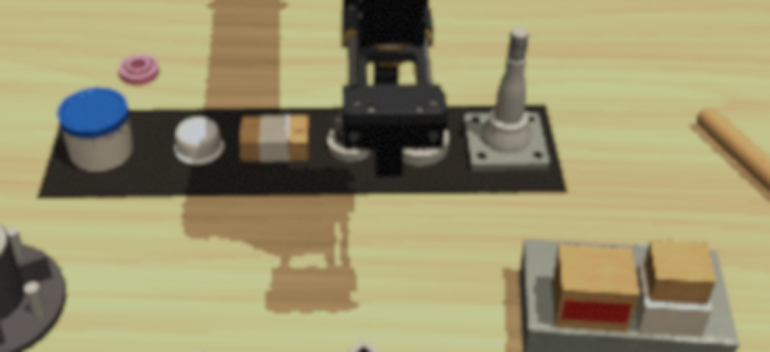

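The view shows the row straight, the carton (275,137) now aligned with it (3.3°), the cap at (198,138), and the gripper hovering clear of everything. The gaps are about 18 to 21 mm. Handing in.

```bash
python3 -c "
from bench import ctrl
print(ctrl.close_job())"
```

```text
the job is handed in; nothing more can be done
None
```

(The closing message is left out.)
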